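Clear the couching plate of pulp crusts

TASK

Clear the blue couching plate: slide the trough cover's red grip fully open to its end stop, lift the lids of the tubs to find the scraper, and with it scrape every dried pulp crust off the plate into the trough in front, not touching the crusts on the plate with the fingers. When all of them are in the trough, stand the brass press weight from its tub upright in the middle of the clean plate, stand the scraper upright back in the tub it came from, see that all three tubs have their lids seated flat again, and slide the trough cover fully shut to its stop. Leave the bottle, mug and jar alone, and do not shove the tubs about.

Things in the scene. Friction and masses are not known exactly. Their poses are not given: they have to be found in the camera images.
- plate (a point): centre of the top face of the blue couching plate, which is fixed on the stand 90 mm above the bench. Its x points from the front (trough) edge to the back edge, y to its left, z up. The plate runs 95 mm either way along x and is clear for 115 mm either way along y, between two side rims 12 mm high and 15 mm wide. Front edge (-x, towards the robot) drops straight into the trough; the back edge (+x) is open and falls to the bench
- trough (a point): centre of the floor of the steel crumb trough that lies along the front edge of the plate (5 mm above the bench, 142.5 mm from the plate's centre along its -x); axes as the plate's. Inside it is 95 mm (x) x 250 mm (y), and its walls are 72 mm high above the bench; the cover runs above them at 78 to 84 mm
- gate (a joint): travel of the trough cover in m: 0 = fully closed over the trough, 0.1 = fully open (end stop, cover hidden under the plate). The grip moves along the plate's +x to open. It rubs with about 3 N and stays where it is left
- gate_grip (a point): centre of the top of the red grip of the trough cover: an upright block 24 mm (plate's x) x 30 mm (plate's y) rising 48 mm, standing on a slide track beside the plate's left (+y) rim, 163 mm from the plate's middle line. Its top is 132 mm above the bench. 33 mm are free between grip and rim, and all round it otherwise; moves with the cover
- tub_a: open grey plastic tub, outside 120 (its x) x 150 (its y) x 85 mm high, walls 6 mm, inner floor 6 mm above the bench; about 0.8 kg, stands loose on the bench; origin at the centre of its underside, z up, its long side along its y
- tub_b: open grey plastic tub, outside 120 (its x) x 150 (its y) x 85 mm high, walls 6 mm, inner floor 6 mm above the bench; about 0.8 kg, stands loose on the bench; origin at the centre of its underside, z up, its long side along its y
- tub_c: open grey plastic tub, outside 120 (its x) x 150 (its y) x 85 mm high, walls 6 mm, inner floor 6 mm above the bench; about 0.8 kg, stands loose on the bench; origin at the centre of its underside, z up, its long side along its y
- tub_a_rim (a point): centre of the mouth of tub_a at rim height, 85 mm above its underside; axes as the tub's
- tub_b_rim (a point): centre of the mouth of tub_b at rim height, 85 mm above its underside; axes as the tub's
- tub_c_rim (a point): centre of the mouth of tub_c at rim height, 85 mm above its underside; axes as the tub's
- lid_a: one of three identical loose black lids (fits any tub, either way round), about 0.2 kg: flange 128 (x) x 158 (y) x 8 mm whose underside rests on the tub's rim, with a locating plug 102 x 132 x 6 mm below it that enters the tub with 3 mm play all round, and on top a solid wooden bar handle 16 mm thick (x), 80 mm long (y), 34 mm tall. Origin at the centre of the flange's underside (at rim height when seated), z up; handle centre line above the origin from z = 8 to 42 mm
- lid_b: one of three identical loose black lids (fits any tub, either way round), about 0.2 kg: flange 128 (x) x 158 (y) x 8 mm whose underside rests on the tub's rim, with a locating plug 102 x 132 x 6 mm below it that enters the tub with 3 mm play all round, and on top a solid wooden bar handle 16 mm thick (x), 80 mm long (y), 34 mm tall. Origin at the centre of the flange's underside (at rim height when seated), z up; handle centre line above the origin from z = 8 to 42 mm
- lid_c: one of three identical loose black lids (fits any tub, either way round), about 0.2 kg: flange 128 (x) x 158 (y) x 8 mm whose underside rests on the tub's rim, with a locating plug 102 x 132 x 6 mm below it that enters the tub with 3 mm play all round, and on top a solid wooden bar handle 16 mm thick (x), 80 mm long (y), 34 mm tall. Origin at the centre of the flange's underside (at rim height when seated), z up; handle centre line above the origin from z = 8 to 42 mm
- scraper: scraper block, about 0.25 kg: white plastic block 40 (x) x 110 (y) x 30 mm high with a wooden grip bar on top, 20 mm thick (x), 70 mm long (y), 36 mm tall (from 30 to 66 mm above the underside). Origin at the centre of the underside, z up. At the start it stands upright on the floor of one of the lidded tubs, unseen
- weight: brass press weight, about 0.5 kg: round foot of diameter 60 and 35 mm high with an upright round knob of diameter 24 on top (from 35 to 67 mm above the underside). Origin at the centre of the underside, z up. At the start it stands upright on the floor of another of the lidded tubs, unseen; the third tub holds a dark wooden block that is not needed
- mat: cork mat fixed on the bench, 140 (x) x 170 (y) x 5 mm, empty: a place to put a lid down; origin at the centre of its underside
- crust0: dried crust of off-white paper pulp, rigid, 40 (x) x 50 (y) x 14 mm thick, about 50 g, lying on the blue plate; origin at the centre of its underside. Three to five crusts are present in a start, the others are absent
- crust1: dried crust of off-white paper pulp, rigid, 40 (x) x 50 (y) x 14 mm thick, about 50 g, lying on the blue plate; origin at the centre of its underside. Three to five crusts are present in a start, the others are absent
- crust2: dried crust of off-white paper pulp, rigid, 40 (x) x 50 (y) x 14 mm thick, about 50 g, lying on the blue plate; origin at the centre of its underside. Three to five crusts are present in a start, the others are absent
- crust3: dried crust of off-white paper pulp, rigid, 40 (x) x 50 (y) x 14 mm thick, about 50 g, lying on the blue plate; origin at the centre of its underside. Three to five crusts are present in a start, the others are absent
- crust4: dried crust of off-white paper pulp, rigid, 40 (x) x 50 (y) x 14 mm thick, about 50 g, lying on the blue plate; origin at the centre of its underside. Three to five crusts are present in a start, the others are absent
- size_bottle: amber bottle, diameter 60, 150 mm tall, bystander; origin under its centre
- mug: blue mug, diameter 80, 90 mm tall, bystander; origin under its centre
- jar: glass jar with red cap, diameter 70, 90 mm tall, bystander; origin under its centre

How it is judged:
By the outcome, as a careful person would: the job done as asked, in the order asked, and still so for the second after the job is handed in, with the robot touching nothing.
Of crust0, crust1, crust2, crust3, crust4 only 3 to 5 are there at a start; the rules pass over those that are not, and their reading is None.
At some moment in a run one of crust0, crust1, crust2, crust3, crust4 may be knocked a few centimetres aside while the robot is not near it.
Once in a run the grip may slacken for a moment while it holds something.
It also fails if it takes over 192 s, if anything falls off the work surface, if the arm or the gripper's body presses on something with over 40 N, if the wrist force passes 120 N, or if a joint passes its speed limit or range.

ROBOT

A 6-joint arm with a two-finger parallel gripper is mounted at the origin on the work surface. World frame = base frame: x ahead of the robot, y to its left, z up, the work surface at z = 0. Lengths are in m, angles in degrees, forces in N, time in s.
With the tool pointing down it reaches from about 0.275 to 0.725 m from the base axis. Payload 5.6 kg.
Tool frame: the origin (TCP) lies midway between the tips of the shut fingers; the grasp point (between the pads) lies 19 mm behind it; x points along the fingers, y is the direction in which the jaws open and shut, and the axes are right-handed (so a half turn about x gives the same grasp; the last joint's range is limited). The gripper opens to 85 mm and grips with 20 to 120 N. Pads are 22 mm wide; open, the fingers measure 114 mm over their backs; the gripper's body (76 mm by 85 mm) begins 54 mm behind the grasp point. The pads swing forward as they close: fully open they stand 13 mm farther back than shut.
Start: joints at [87.181, 14.616, 6.199, 0, -81.583, -16.306], TCP at [0.18, 0.52, 0.231] pointing down, gripper open.
Joint ranges: [-168.99, 168.99], [-69.2, 112.95], [-62.41, 85.93], [-164.36, 98.24], [-168.68, -3.75], [-174.98, 174.98]. Speed limits (degrees/s): [147.25, 147.25, 180, 180, 180, 180].

INTERFACE

Orientations are given as [roll, pitch, yaw] about the fixed x, y, z axes, in that order (R = Rz(yaw) Ry(pitch) Rx(roll)).
In Python, from station import ctrl gives the robot as it stands. The module is installed in compiled form; this text tells all that it offers.
- The arm moves only by the tool arm_command, never from a script. Its argument "rows" is text: rows parted by semicolons, each of 6 numbers parted by spaces: the shift along the tool's x, y, z in m, then the turn, a rotation vector about the tool's x, y, z in degrees. In form: tx ty tz rx ry rz; .... A call has 1 to 5 rows; each row is the pose to reach, as a shift and turn from the pose commanded when the call began, along the tool's axes at that moment; what a row does not reach only later rows make up. A row lasts 1/10 s, in which the tool goes at most 50 mm and 8.59 degrees, less where a joint would pass 70% of its speed; a pose out of reach is approached as far as the arm can. A call with a gripper value outside its range is refused whole. "grip" is the finger opening in m, from 0 to 0.0854, set as the call begins (left out, the last holds). The fingers move at their own pace and stop on an object; "grip_force" is the grip in N (left out, the last holds). Time passes only in rows, so rows that repeat a pose let the fingers close. It gives the time, the measured TCP pose, the force and the opening at its end, in the units of the state.
- ctrl.get_state(): the state, without advancing time (a new reading comes with each control period).
- ctrl.grab_frame(name): name is "side" or "top" or "wrist"; returns a dict with "color" (400x640x3 uint8, red, green, blue), "z_map" (400x640 float32, m along the optical axis (not along the pixel's ray), 0 where there is no reading), "fx", "fy", "cx", "cy" (pixels), "position" and "rotation" of the camera in the world. Camera axes: x right, y up, looking along -z (the intrinsics and any distortion apply to the point x, -y, -z); pixel columns grow to the right and rows downward; lengths in m; the calibration is good to about 2 mm. A picture is of the moment at which its call begins.
- ctrl.finish_job(): hands the job in, once; it reports no verdict.
The state is a dict: "time_s": time; "q": joint angles; "qd": joint speeds; "joint_efforts": joint torques, N m; "ee_pos": TCP position; "tool_rot": TCP orientation; "contact_force": force on the tool from outside, world axes, zero at the start; "torque": the same for the moment, N m; "gripper_width": finger opening in m.
Only numpy, scipy, OpenCV 4.12 (cv2) and the standard library are available. Lean on these libraries where they do the work, as an engineer would, in place of code of your own. Each camera call takes 0.05 s, during which the arm holds its last target. There are 200 camera calls.

## Working session

There is one attempt and no reset: what is moved stays moved. The work goes in short steps, Python scripts to look and compute and a tool call to move; the robot and the scene stay as the last step left them, time stands still between calls to the robot, and variables do not carry over. Pictures are saved under pics/ and viewed, about 12 in all and at most 16, crops included, and the job is handed in when it is done.

Besides the shell and the picture viewer there is one more tool, called after "Request:" as name(argument=value, ...), one argument or row to a line, values as JSON. arm_command: Moves the arm, as the interface text tells. Its arguments: {"type":"object","properties":{"rows":{"type":"string"},"grip":{"type":"number"},"grip_force":{"type":"number"}},"required":["rows"]}

```bash
mkdir -p pics
cat > h.py <<'E'
import numpy as np, cv2
from station import ctrl
from scipy.spatial.transform import Rotation as R
def grab(n):
    f=ctrl.grab_frame(n); return f
def cloud(f):
    z=f['z_map'];v,u=np.mgrid[:z.shape[0],:z.shape[1]]
    p=np.stack([(u-f['cx'])/f['fx']*z,-(v-f['cy'])/f['fy']*z,-z],-1)
    return p@np.array(f['rotation']).T+np.array(f['position'])
def save(f,n): cv2.imwrite('pics/'+n+'.png',f['color'][:,:,::-1])
def tool():
    s=ctrl.get_state(); return np.array(s['ee_pos']),R.from_euler('xyz',s['tool_rot'],degrees=True)
def go(p,yaw=None):
    "shift/turn from measured pose to world point p, jaw-axis (tool y) at yaw deg in world, tool down"
    p0,r0=tool(); s=r0.inv().apply(np.array(p)-p0); t=np.zeros(3)
    if yaw is not None:
        best=None
        for y in (yaw,yaw+180):
            c,n=np.cos(np.radians(y)),np.sin(np.radians(y))
            M=np.column_stack([[0,0,-1],[c,n,0],np.cross([0,0,-1],[c,n,0])])
            v=(r0.inv()*R.from_matrix(M)).as_rotvec(degrees=True)
            if best is None or np.linalg.norm(v)<np.linalg.norm(best): best=v
        t=best
    print('shift',s.round(4),'turn',t.round(2))
E
python3 - <<'E'
from h import *
s=ctrl.get_state(); print({k:np.round(v,3).tolist() for k,v in s.items()})
for n in ('top','side'):
    f=grab(n); save(f,n+'0'); print(n,f['fx'],f['fy'],f['cx'],f['cy'],np.round(f['position'],3),np.round(f['rotation'],3).tolist(),[k for k in f])
    np.save(n+'0.npy',cloud(f)); print((f['z_map']==0).mean())
E
```

```text
{'time_s': 0.0, 'q': [87.181, 14.654, 6.131, -0.029, -81.584, -16.308], 'qd': [0.074, -0.052, -0.029, 0.035, -0.025, -0.02], 'joint_efforts': [0.0, -38.663, 23.794, 5.365, -0.006, 0.0], 'ee_pos': [0.18, 0.519, 0.23], 'tool_rot': [91.559, 89.889, -107.572], 'contact_force': [-1.231, -0.323, 0.224], 'torque': [0.037, -0.061, -0.036], 'gripper_width': 0.086}
top 420.78754354346097 420.78754354346097 323.07820937420155 194.61736713436758 [0.37  0.018 1.215] [12.416, -0.233, -87.556] ['color', 'z_map', 'fx', 'fy', 'cx', 'cy', 'position', 'rotation']Traceback (most recent call last):
  File "<stdin>", line 5, in <module>
  File "h.py", line 9, in cloud
    return p@np.array(f['rotation']).T+np.array(f['position'])
           ~~~~~~~~~~~~~~~~~~~~~~~~~~~^~~~~~~~~~~~~~~~~~~~~~~~
ValueError: operands could not be broadcast together with shapes (400,640) (3,)
```

View pics/top0.png

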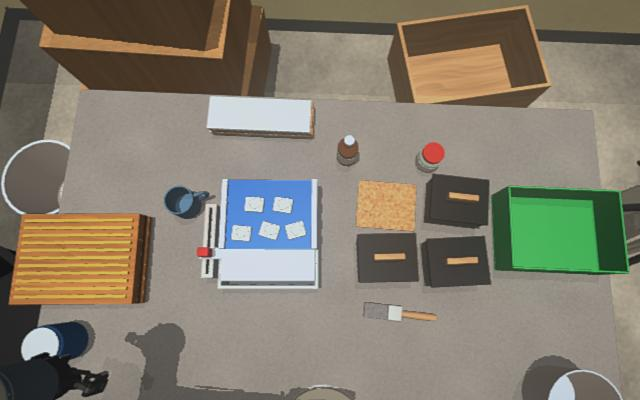

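```bash
sed -i "s/np.array(f\['rotation'\]).T/R.from_euler('xyz',f['rotation'],degrees=True).as_matrix().T/" h.py
python3 - <<'E'
from h import *
for n in ('top','side'):
    f=grab(n); save(f,n+'0'); P=cloud(f); np.save(n+'0.npy',P); print(n,np.round(f['position'],3),np.round(f['rotation'],2),(f['z_map']==0).mean())
    hsv=cv2.cvtColor(f['color'],cv2.COLOR_RGB2HSV); H,S,V=cv2.split(hsv)
    ok=(P[...,0]<0.85)&(P[...,0]>0.2)&(abs(P[...,1])<0.55)&(P[...,2]>-0.02)
    M={'blue':(H>100)&(H<125)&(S>120),'wood/cork':(H>8)&(H<22)&(S>80)&(V>120),'red':((H<5)|(H>174))&(S>150)&(V>80),'black':(V<60),'white':(S<40)&(V>180)}
    for k,m in M.items():
        m=(m&ok).astype(np.uint8); c,_=cv2.findContours(m,cv2.RETR_EXTERNAL if k!='white' else cv2.RETR_LIST,cv2.CHAIN_APPROX_NONE)
        for q in c:
            if cv2.contourArea(q)<50: continue
            mm=np.zeros_like(m); cv2.drawContours(mm,[q],-1,1,-1)
            p=P[(mm>0)&(m>0)]
            zt=np.percentile(p[:,2],80); t=p[p[:,2]>zt-0.008]
            r=cv2.minAreaRect((t[:,:2]*1000).astype(np.float32))
            print(k,cv2.boundingRect(q),'z',zt.round(3),'rect',np.round(r[0],0),np.round(r[1],0),round(r[2],1))
E
```

```text
top [0.37  0.018 1.215] [ 12.42  -0.23 -87.56] 0.00373828125
blue (225, 180, 86, 69) z 0.092 rect [509. 153.] [290. 258.] 2.4
wood/cork (402, 311, 35, 10) z 0.021 rect [ 327. -139.] [325.  25.] 79.3
wood/cork (447, 257, 31, 7) z 0.129 rect [ 453. -340.] [15. 77.] 5.6
wood/cork (374, 253, 32, 7) z 0.129 rect [ 455. -154.] [16. 79.] 5.1
wood/cork (117, 213, 23, 91) z 0.084 rect [435. 287.] [238. 533.] 1.8
wood/cork (449, 192, 30, 9) z 0.129 rect [ 516. -174.] [ 54. 480.] 31.0
wood/cork (356, 180, 60, 51) z 0.007 rect [ 518. -131.] [196. 373.] 72.7
red (197, 247, 12, 9) z 0.133 rect [447. 327.] [21. 30.] 2.9
red (423, 143, 21, 20) z 0.092 rect [ 582. -130.] [ 57. 514.] 48.8
black (0, 357, 71, 35) z 0.514 rect [280. 261.] [ 35. 516.] 16.2
black (136, 216, 11, 87) z 0.057 rect [439. 269.] [232. 494.] 3.0
black (166, 188, 22, 24) z 0.077 rect [597. 442.] [25. 66.] 68.8
black (441, 181, 47, 47) z 0.093 rect [ 483. -230.] [ 96. 537.] 34.7
white (388, 306, 14, 15) z 0.022 rect [ 310. -186.] [36. 37.] 84.6
white (220, 268, 97, 19) z 0.085 rect [391. 151.] [ 50. 264.] 1.7
white (204, 258, 7, 17
[... 1544 characters left out ...]
8, 20) z 0.055 rect [427. 513.] [234.  18.] 1.3
black (116, 0, 25, 70) z 0.502 rect [214. 488.] [40. 12.] 48.4
white (225, 306, 16, 14) z 0.022 rect [ 311. -188.] [34. 36.] 83.8
white (271, 192, 66, 20) z 0.104 rect [566.  45.] [188.  18.] 2.3
white (273, 187, 20, 15) z 0.105 rect [519.  93.] [40. 49.] 16.6
white (294, 175, 16, 12) z 0.105 rect [585. 132.] [51. 39.] 85.4
white (269, 173, 13, 12) z 0.105 rect [514. 162.] [51. 35.] 75.8
white (286, 158, 16, 12) z 0.105 rect [583. 207.] [50. 39.] 88.8
white (258, 158, 15, 12) z 0.105 rect [503. 238.] [53. 38.] 85.7
white (222, 142, 85, 81) z 0.087 rect [518. 179.] [272. 278.] 2.2
white (346, 128, 47, 59) z 0.062 rect [829. 224.] [ 41. 304.] 0.2
```

View pics/side0.png

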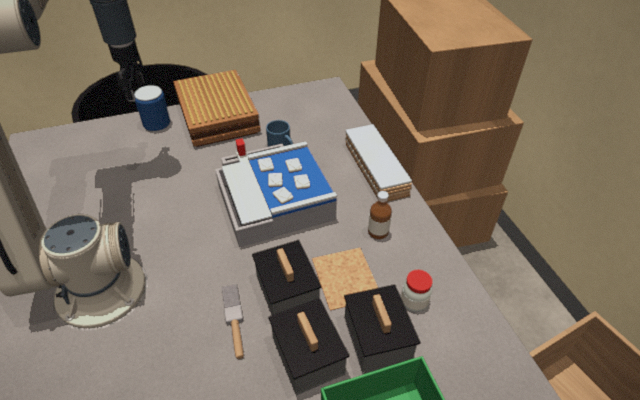

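Run:
```python
from h import *
for n in ('top','side'):
    P=np.load(n+'0.npy'); f=cv2.imread(f'pics/{n}0.png'); H,S,V=cv2.split(cv2.cvtColor(f,cv2.COLOR_BGR2HSV))
    x,y,z=P[...,0],P[...,1],P[...,2]
    reg=(x>.3)&(x<.75)&(y>-.02)&(y<.31)
    m=reg&(H>100)&(H<125)&(S>120)&(abs(z-.09)<.006)
    print(n,'blue',cv2.minAreaRect((P[m][:,:2]*1000).astype(np.float32)))
    m=reg&(S<60)&(V>130)&(abs(z-.102)<.005)&((y<.06)|(y>.27))
    for s in (y<.1,y>.2): print('rim',cv2.minAreaRect((P[m&s][:,:2]*1000).astype(np.float32)))
    m=(y>.26)&(y<.36)&(x>.4)&(x<.5)&((H<6)|(H>174))&(S>130)&(z>.124)&(z<.14)
    print('grip',P[m].mean(0),cv2.minAreaRect((P[m][:,:2]*1000).astype(np.float32)))
    for c in ((.455,-.154),(.454,-.34),(.623,-.349)):
        m=(np.hypot(x-c[0],y-c[1])<.06)&(z>.122)&(z<.136)
        print('handle',P[m].mean(0).round(4),np.round(cv2.minAreaRect((P[m][:,:2]*1000).astype(np.float32))[2],1))
from h import *
go([.446,.325,.17],2.3)
```

```text
top blue ((559.4343872070312, 170.36895751953125), (188.75367736816406, 227.76821899414062), 2.539093255996704)
rim ((564.075439453125, 44.62644958496094), (188.71060180664062, 13.752342224121094), 2.764491558074951)
rim ((553.1466674804688, 290.23016357421875), (188.3995361328125, 15.13868236541748), 2.541733980178833)
grip [0.4460755  0.32519386 0.13157272] ((446.171142578125, 326.4727783203125), (22.956893920898438, 30.285429000854492), 3.0037076473236084)
handle [ 0.4553 -0.1552  0.127 ] 2.8
handle [ 0.4532 -0.34    0.1271] 2.6
handle [ 0.6217 -0.3489  0.1266] 86.8
side blue ((559.4524536132812, 161.25772094726562), (187.97238159179688, 253.8756866455078), 2.3681559562683105)
rim ((565.8323364257812, 44.93309783935547), (188.48236083984375, 20.209299087524414), 2.9097959995269775)
rim ((555.7489013671875, 288.8505554199219), (188.96315002441406, 22.933815002441406), 3.2410125732421875)
grip [0.44664803 0.32176273 0.13083063] ((446.8336181640625, 323.4413146972656), (22.133386611938477, 33.13621520996094), 3.413503408432007)
handle [ 0.4569 -0.1569  0.1269] 3.2
handle [ 0.4548 -0.3431  0.127 ] 5.2
handle [ 0.6231 -0.3517  0.1271] 86.4
shift [ 0.0608  0.0963 -0.3149] turn [ 6.857e+01 -6.000e-02 -7.000e-02]
```

```bash
cat >> h.py <<'E'
def down(yaw):
    c,n=np.cos(np.radians(yaw)),np.sin(np.radians(yaw))
    return R.from_matrix(np.column_stack([[0,0,-1],[c,n,0],np.cross([0,0,-1],[c,n,0])]))
def plan(*tg,step=.045,turn=8.0):
    "tg: (x,y,z,jaw yaw); prints calls, each the rows as linear fractions of one end pose"
    p,r=tool()
    for t in tg:
        a,b=down(t[3]),down(t[3]+180)
        tr=min((a,b),key=lambda q:(r.inv()*q).magnitude()); tp=np.array(t[:3])
        tr=tr if len(t)<5 else down(t[3])
        n=int(max(1,np.ceil(np.linalg.norm(tp-p)/step),np.ceil(np.degrees((r.inv()*tr).magnitude())/turn)))
        print('->',t,'rows',n)
        nc=-(-n//5)
        for i in range(nc):
            k=-(-n//nc); f=1/(nc-i)
            d=r.inv().apply(tp-p)*f; w=(r.inv()*tr).as_rotvec(degrees=True)*f
            d=d.round(3)+0; w=w.round(1)+0
            e=lambda q:' '.join(f'{x:g}' for x in [*(d*q).round(4),*(w*q).round(1)])
            print('  ','; '.join(e(j/k) for j in range(1,k+1)))
            p=p+r.apply(d); r=r*R.from_rotvec(w,degrees=True)
def st():
    s=ctrl.get_state(); print('t',round(s['time_s'],2),'pos',np.round(s['ee_pos'],4),'F',np.round(s['contact_force'],1),'w',round(s['gripper_width'],4),'q',np.round(s['q'],0))
E
python3 - <<'E'
from h import *
plan((.446,.325,.17,2.6),(.446,.325,.103,2.6))
E
```

```text
-> (0.446, 0.325, 0.17, 2.6) rows 9
   0.006 0.0096 -0.0314 6.8 0 0; 0.012 0.0192 -0.0628 13.6 0 0; 0.018 0.0288 -0.0942 20.5 0 0; 0.024 0.0384 -0.1256 27.3 0 0; 0.03 0.048 -0.157 34.1 0 0
   0.0062 -0.0098 -0.0316 6.8 -0 0; 0.0124 -0.0196 -0.0632 13.7 -0 0; 0.0186 -0.0294 -0.0948 20.5 -0.1 0; 0.0248 -0.0392 -0.1264 27.4 -0.1 0; 0.031 -0.049 -0.158 34.2 -0.1 0
-> (0.446, 0.325, 0.103, 2.6) rows 2
   0.0335 0 0 0 0 -0; 0.067 0 0 0 0 -0.1
```

Request:
arm_command(
  rows="0.006 0.01 -0.031 6.8 0 0; 0.012 0.019 -0.063 13.6 0 0; 0.018 0.029 -0.094 20.5 0 0; 0.024 0.038 -0.126 27.3 0 0; 0.03 0.048 -0.157 34.1 0 0",
  grip=0.06,
)

```text
time_s: 0.65
ee_pos: [0.3136, 0.4218, 0.2008]
tool_rot: [107.1, 90.0, -126.4]
contact_force: [-0.0, 0.7, 0.7]
gripper_width: 0.0594
```

Request:
arm_command(
  rows="0.006 -0.01 -0.032 6.8 0 0; 0.012 -0.02 -0.063 13.7 0 0; 0.019 -0.029 -0.095 20.5 0 0; 0.025 -0.039 -0.126 27.4 0 0; 0.031 -0.049 -0.158 34.2 0 0",
)

```text
time_s: 1.15
ee_pos: [0.4474, 0.3246, 0.1697]
tool_rot: [122.9, 90.0, -144.8]
contact_force: [0.3, -0.0, 0.5]
gripper_width: 0.06
```

Run:
```python
from h import *
f=grab('wrist'); save(f,'w1'); st(); print(ctrl.get_state()['tool_rot'],f['position'],f['rotation'])
P=cloud(f); H,S,V=cv2.split(cv2.cvtColor(f['color'],cv2.COLOR_RGB2HSV))
m=((H<6)|(H>174))&(S>130)&(P[...,2]>.124)&(P[...,2]<.14)
print('grip',P[m].mean(0),cv2.minAreaRect((P[m][:,:2]*1000).astype(np.float32)))
plan((.446,.325,.103,2.6))
```

```text
t 1.2 pos [0.4499 0.3217 0.1685] F [ 3.3 -1.9 -0.4] w 0.0602 q [ 52.  17.  -0.   0. -73. -50.]
[ 160.20932049   89.81237042 -107.98824228] [0.45188949 0.24587007 0.3115466 ] [-1.78182458e+01 -5.18378687e-02 -1.77669649e+02]
grip [0.44933789 0.32498847 0.13052516] ((449.3446350097656, 326.6262512207031), (22.024938583374023, 27.5908145904541), 1.0421115159988403)
-> (0.446, 0.325, 0.103, 2.6) rows 2
   0.0325 0.002 0.002 -0.4 -0.1 -0; 0.065 0.004 0.004 -0.8 -0.2 -0.1
```

View pics/w1.png

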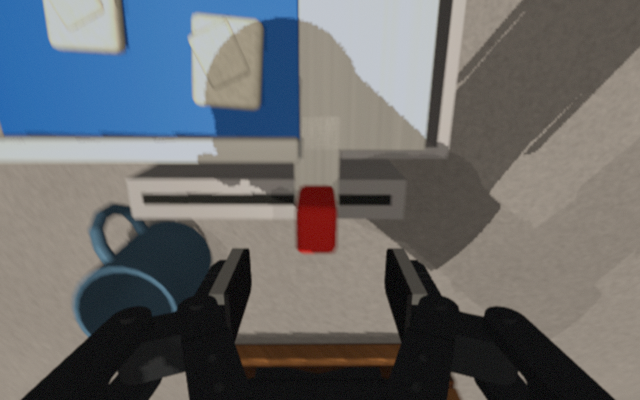

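Request:
arm_command(
  rows="0.035 0 0 0 0 0; 0.067 0 0 0 0 0; 0.067 0 0 0 0 0",
)

```text
time_s: 1.5
ee_pos: [0.4441, 0.3231, 0.0987]
tool_rot: [129.4, 89.4, -138.1]
contact_force: [-0.1, -1.1, 0.5]
gripper_width: 0.0602
```

Request:
arm_command(
  rows="0 0 0 0 0 0; 0 0 0 0 0 0; 0 0 0 0 0 0; 0 0 0 0 0 0; 0 0 0 0 0 0",
  grip=0,
  grip_force=50,
)

```text
time_s: 2.0
ee_pos: [0.4475, 0.3267, 0.1055]
tool_rot: [-48.4, 89.8, 44.2]
contact_force: [-0.9, 0.2, 6.6]
gripper_width: 0.0233
```

Run:
```python
from h import *
st(); p,r=tool(); print(r.as_matrix().round(3))
```

```text
t 2.0 pos [0.4475 0.3267 0.1055] F [-0.9  0.2  6.6] w 0.0233 q [ 52.  19.  -7.   0. -64. -50.]
[[ 0.003 -0.999 -0.045]
 [ 0.003 -0.045  0.999]
 [-1.    -0.003  0.003]]
```

Request:
arm_command(
  rows="0 -0.015 0 0 0 0; 0 -0.035 0 0 0 0; 0 -0.055 0 0 0 0; 0 -0.075 0 0 0 0; 0 -0.09 0 0 0 0",
)

```text
time_s: 2.5
ee_pos: [0.5284, 0.3298, 0.1052]
tool_rot: [88.6, 89.1, -178.8]
contact_force: [-77.3, 2.5, 54.1]
gripper_width: 0.0236
```

Request:
arm_command(
  rows="0 -0.003 0 0 0 0; 0 -0.006 0 0 0 0; 0 -0.008 0 0 0 0; 0 -0.01 0 0 0 0; 0 -0.01 0 0 0 0",
)

```text
time_s: 3.0
ee_pos: [0.5282, 0.3298, 0.1051]
tool_rot: [94.1, 88.2, -173.2]
contact_force: [-72.4, -0.8, 45.9]
gripper_width: 0.0229
```

Request:
arm_command(
  rows="0 -0.001 0 0 0 0; 0 -0.002 0 0 0 0; 0 -0.003 0 0 0 0; 0 -0.003 0 0 0 0",
)

```text
time_s: 3.4
ee_pos: [0.5282, 0.3298, 0.105]
tool_rot: [94.6, 87.9, -172.7]
contact_force: [-81.9, -1.9, 51.5]
gripper_width: 0.0231
```

Run:
```python
from h import *
st()
f=grab('top'); P=cloud(f); H,S,V=cv2.split(cv2.cvtColor(f['color'],cv2.COLOR_RGB2HSV))
st()
m=((H<6)|(H>174))&(S>130)&(P[...,2]>.07)&(P[...,2]<.14)&(P[...,1]>.28)
print(P[m].mean(0))
```

```text
t 3.4 pos [0.5282 0.3298 0.105 ] F [-81.9  -1.9  51.5] w 0.0231 q [ 46.  28.   7.  -1. -71. -42.]
t 3.45 pos [0.5282 0.3298 0.105 ] F [-83.4  -1.2  51.4] w 0.0233 q [ 46.  28.   7.  -1. -71. -42.]
[0.52758826 0.31700987 0.12622529]
```

Request:
arm_command(
  rows="0 0.006 0 0 0 0; 0 0.012 0 0 0 0; 0 0.018 0 0 0 0; 0 0.02 0 0 0 0; 0 0.02 0 0 0 0",
)

```text
time_s: 3.95
ee_pos: [0.528, 0.33, 0.105]
tool_rot: [35.7, 89.9, 128.3]
contact_force: [-8.6, 1.6, 9.6]
gripper_width: 0.0233
```

Run:
```python
from h import *
st()
f=grab('top'); save(f,'top1'); P=cloud(f); H,S,V=cv2.split(cv2.cvtColor(f['color'],cv2.COLOR_RGB2HSV))
c=cv2.resize(f['color'][150:310,130:340],None,fx=3.5,fy=3.5); cv2.imwrite('pics/top1c.png',c[:,:,::-1])
```

```text
t 3.95 pos [0.528 0.33  0.105] F [-8.6  1.6  9.6] w 0.0233 q [ 46.  26.   5.  -0. -68. -44.]
```

View pics/top1c.png

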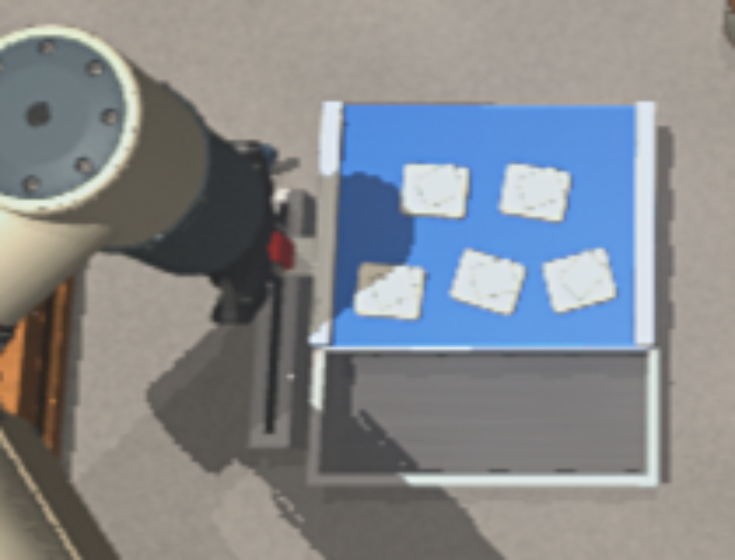

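Run:
```python
from h import *
c,s=np.cos(np.radians(2.6)),np.sin(np.radians(2.6))
for n in ('top','side'):
    P=np.load(n+'0.npy'); d=P[...,:2]-[.5595,.168]; u=d[...,0]*c+d[...,1]*s; v=-d[...,0]*s+d[...,1]*c; z=P[...,2]
    for k in (-80,-40,0,40,80):
        m=(abs(v-k/1000)<.006)&(u<-.09)&(u>-.24)
        o=np.argsort(u[m]); uu,zz=u[m][o],z[m][o]
        if k in(0,40): print(n,k,[(int(a*1000),int(b*1000)) for a,b in zip(uu[::3],zz[::3])])
plan((.528,.33,.22,2.6),(.456,-.156,.2,3),(.456,-.156,.098,3))
```

```text
top 0 [(-239, -2), (-238, 3), (-236, 0), (-233, -4), (-233, 0), (-230, -1), (-228, -1), (-228, 3), (-225, 2), (-222, -3), (-222, 1), (-220, 1), (-217, -3), (-217, 0), (-214, 0), (-214, 3), (-211, 1), (-209, -1), (-209, 0), (-206, 0), (-203, 0), (-200, 1), (-200, 4), (-198, 72), (-195, 70), (-195, 72), (-192, 72), (-192, 72), (-190, 74), (-187, 10), (-187, 6), (-184, 8), (-184, 4), (-181, 3), (-178, 7), (-178, 1), (-177, 84), (-174, 82), (-172, 83), (-169, 86), (-169, 83), (-167, 83), (-166, 80), (-164, 83), (-161, 84), (-161, 81), (-159, 83), (-159, 81), (-156, 84), (-154, 84), (-153, 81), (-151, 83), (-149, 89), (-148, 81), (-146, 85), (-146, 81), (-143, 81), (-141, 85), (-140, 81), (-138, 85), (-138, 82), (-135, 82), (-133, 85), (-133, 83), (-130, 85), (-130, 81), (-127, 81), (-125, 87), (-122, 86), (-122, 82), (-119, 83), (-117, 89), (-117, 83), (-114, 85), (-112, 85), (-112, 83), (-109, 83), (-106, 84), (-104, 87), (-103, 82), (-101, 84), (-98, 85), (-96, 86), (-95, 81), (-93, 88), (-91, 89), (-91, 87)]
top 40 [(-239, -2), (-238, 0), (-236, 2), (-233, 1), (-230, -1), (-230, 2), (
[... 2122 characters left out ...]
(-116, 86), (-112, 82), (-108, 85), (-105, 83), (-102, 84), (-100, 86), (-96, 82), (-93, 90), (-92, 93), (-90, 88)]
-> (0.528, 0.33, 0.22, 2.6) rows 3
   -0.0383 0 0 0 0 -0; -0.0767 0 0 0 0.1 -0.1; -0.115 0 0 0 0.1 -0.1
-> (0.456, -0.156, 0.2, 3) rows 11
   0.0018 0.0078 -0.0402 -0 0 0; 0.0035 0.0155 -0.0805 -0 0 0; 0.0052 0.0232 -0.1208 -0.1 0 0; 0.007 0.031 -0.161 -0.1 0 0
   0.0018 0.008 -0.04 -0 0 0; 0.0035 0.016 -0.08 -0 0 0; 0.0052 0.024 -0.12 -0.1 0 0; 0.007 0.032 -0.16 -0.1 0 0
   0.0015 0.008 -0.0402 -0 0 0; 0.003 0.016 -0.0805 -0.1 0 0; 0.0045 0.024 -0.1208 -0.2 0 0; 0.006 0.032 -0.161 -0.2 0 0
-> (0.456, -0.156, 0.098, 3) rows 3
   0.034 0 0 0 0 0; 0.068 0 0 0 0 0; 0.102 0 0 0 0 0
```

Request:
arm_command(
  rows="0 0 0 0 0 0; 0 0 0 0 0 0; -0.038 0 0 0 0 0; -0.077 0 0 0 0 0; -0.115 0 0 0 0 0",
  grip=0.055,
)

```text
time_s: 4.5
ee_pos: [0.5299, 0.3291, 0.2197]
tool_rot: [-132.2, 90.0, -39.6]
contact_force: [1.6, 1.0, 0.1]
gripper_width: 0.0549
```

Request:
arm_command(
  rows="0.002 0.008 -0.04 0 0 0; 0.004 0.016 -0.08 0 0 0; 0.005 0.023 -0.121 0 0 0; 0.007 0.031 -0.161 0 0 0",
)

```text
time_s: 4.9
ee_pos: [0.5058, 0.1655, 0.2114]
tool_rot: [-92.6, 89.9, 0.0]
contact_force: [0.5, -0.1, 0.1]
gripper_width: 0.0547
```

Request:
arm_command(
  rows="0.002 0.008 -0.04 0 0 0; 0.004 0.016 -0.08 0 0 0; 0.005 0.024 -0.12 0 0 0; 0.007 0.032 -0.16 0 0 0",
)

```text
time_s: 5.3
ee_pos: [0.4809, 0.0041, 0.2046]
tool_rot: [-99.5, 89.9, -6.9]
contact_force: [1.2, -0.6, 0.8]
gripper_width: 0.0547
```

Request:
arm_command(
  rows="0.002 0.008 -0.04 0 0 0; 0.003 0.016 -0.08 0 0 0; 0.005 0.024 -0.121 0 0 0; 0.006 0.032 -0.161 0 0 0; 0.006 0.032 -0.161 0 0 0",
)

```text
time_s: 5.8
ee_pos: [0.4554, -0.1603, 0.1982]
tool_rot: [158.2, 89.9, -109.5]
contact_force: [0.6, 0.3, 0.4]
gripper_width: 0.0551
```

```bash
cat >> h.py <<'E'
def patch(P,c,r,z0,z1,show=''):
    "points within r of c (xy) and z0..z1: centre of box, size, angle"
    m=(np.hypot(P[...,0]-c[0],P[...,1]-c[1])<r)&(P[...,2]>z0)&(P[...,2]<z1)
    if m.sum()<20: print(show,'none',m.sum()); return
    q=cv2.minAreaRect((P[m][:,:2]*1000).astype(np.float32))
    print(show,m.sum(),'mean',P[m].mean(0).round(4),'box',np.round(q[0],1),np.round(q[1],1),round(q[2],1))
E
python3 - <<'E'
from h import *
st()
f=grab('wrist'); P=cloud(f); st(); patch(P,(.456,-.156),.06,.12,.136,'handle')
plan((.456,-.156,.098,3))
E
```

```text
t 5.8 pos [ 0.4554 -0.1603  0.1982] F [0.6 0.3 0.4] w 0.0551 q [ -1.   8.  -7.   0. -75.   3.]
t 5.85 pos [ 0.4558 -0.1586  0.1982] F [ 0.5 -0.1 -0.1] w 0.055 q [ -1.   8.  -7.   0. -75.   3.]
handle 2678 mean [ 0.4574 -0.1558  0.1258] box [ 457.3 -152.9] [16.  79.5] 3.7
-> (0.456, -0.156, 0.098, 3) rows 3
   0.0333 0 0.001 -0.2 0 0; 0.0667 0 0.002 -0.5 0 0; 0.1 0 0.003 -0.7 0 0
```

Request:
arm_command(
  rows="0.033 0 0.001 0 0 0; 0.067 0 0.002 0 0 0; 0.1 0 0.003 0 0 0; 0.1 0 0.003 0 0 0",
)

```text
time_s: 6.25
ee_pos: [0.4532, -0.1522, 0.0945]
tool_rot: [78.2, 89.5, 170.8]
contact_force: [-0.4, -0.1, -0.9]
gripper_width: 0.0551
```

Request:
arm_command(
  rows="0 0 0 0 0 0; 0 0 0 0 0 0; 0 0 0 0 0 0; 0 0 0 0 0 0; 0 0 0 0 0 0",
  grip=0,
  grip_force=60,
)

```text
time_s: 6.75
ee_pos: [0.4577, -0.1535, 0.1004]
tool_rot: [-100.6, 89.8, -8.0]
contact_force: [0.5, 1.8, 6.8]
gripper_width: 0.0154
```

Request:
arm_command(
  rows="-0.01 0 0 0 0 0; -0.03 0 0 0 0 0; -0.06 0 0 0 0 0; -0.09 0 0 0 0 0; -0.12 0 0 0 0 0",
)

```text
time_s: 7.25
ee_pos: [0.4557, -0.1534, 0.2201]
tool_rot: [-23.8, 90.0, 68.8]
contact_force: [1.5, 0.2, -1.8]
gripper_width: 0.0154
```

Run:
```python
from h import *
st()
f=cv2.imread('pics/top0.png'); P=np.load('top0.npy'); H,S,V=cv2.split(cv2.cvtColor(f,cv2.COLOR_BGR2HSV))
m=(H>8)&(H<22)&(S>80)&(V>120)&(P[...,2]<.02)&(P[...,2]>-.01)&(P[...,0]>.5)&(P[...,0]<.72)&(P[...,1]<-.05)&(P[...,1]>-.27)
q=P[m]; print(cv2.minAreaRect((q[:,:2]*1000).astype(np.float32)),np.median(q[:,2]))
plan((.6,-.165,.22,2))
```

```text
t 7.25 pos [ 0.4557 -0.1534  0.2201] F [ 1.5  0.2 -1.8] w 0.0154 q [  0.   7.  -5.  -0. -78.   2.]
((613.5441284179688, -161.01979064941406), (169.608154296875, 140.4289093017578), 87.60975646972656) 0.005176437481179796
-> (0.6, -0.165, 0.22, 2) rows 4
   0 -0.036 -0.0045 0.2 0 0; 0 -0.072 -0.009 0.3 0 0; 0 -0.108 -0.0135 0.4 0 0; 0 -0.144 -0.018 0.6 0 0
```

Request:
arm_command(
  rows="0 -0.039 -0.002 0 0 0; 0 -0.079 -0.005 0 0 0; 0 -0.118 -0.007 0 0 0; 0 -0.157 -0.009 -4 0 0; 0 -0.157 -0.009 -4.5 0 0",
)

```text
time_s: 7.75
ee_pos: [0.6161, -0.1549, 0.2153]
tool_rot: [72.7, 89.8, 169.9]
contact_force: [0.3, 0.8, -3.2]
gripper_width: 0.0153
```

Run:
```python
from h import *
st()
f=grab('top'); P=cloud(f); c=cv2.resize(f['color'][160:320,340:510],None,fx=3.5,fy=3.5); cv2.imwrite('pics/top2c.png',c[:,:,::-1])
patch(P,(.456,-.156),.06,.01,.08,'inside')
plan((.6135,-.161,.22,-2.4),(.6135,-.161,.026,-2.4))
```

```text
t 7.75 pos [ 0.6161 -0.1549  0.2153] F [ 0.3  0.8 -3.2] w 0.0153 q [ -0.  25.  19.  -0. -84.   7.]
inside 603 mean [ 0.4557 -0.1632  0.0475] box [ 454.9 -167.9] [116.6  92.9] 2.3
-> (0.6135, -0.161, 0.22, -2.4) rows 2
   -0.002 0.001 -0.003 4.8 0 -0.1; -0.004 0.002 -0.006 9.5 0 -0.2
-> (0.6135, -0.161, 0.026, -2.4) rows 5
   0.0388 0 0 0 0 0; 0.0776 0 0 0 0 0; 0.1164 0 0 0 0 0; 0.1552 0 0 0 0 0; 0.194 0 0 0 0 0
```

View pics/top2c.png

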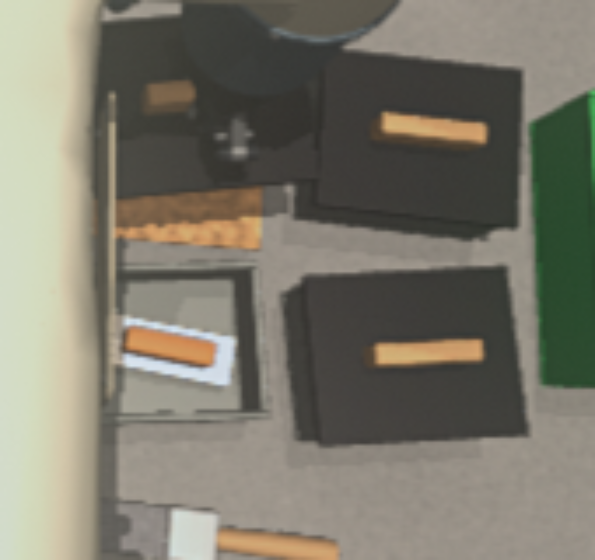

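Request:
arm_command(
  rows="0.03 0.002 -0.006 8 0 0; 0.07 0.002 -0.006 9.5 0 0; 0.11 0.002 -0.006 9.5 0 0; 0.15 0.002 -0.006 9.5 0 0; 0.17 0.002 -0.006 9.5 0 0",
)

```text
time_s: 8.3
ee_pos: [0.6091, -0.1612, 0.0454]
tool_rot: [78.4, 89.7, 165.9]
contact_force: [-0.1, 0.5, -1.7]
gripper_width: 0.0148
```

Request:
arm_command(
  rows="0.007 0 0 0 0 0; 0.012 0 0 0 0 0; 0.017 0 0 0 0 0; 0.018 0 0 0 0 0",
)

```text
time_s: 8.7
ee_pos: [0.6127, -0.1616, 0.0313]
tool_rot: [-90.0, 89.9, -2.4]
contact_force: [0.1, 0.5, -1.9]
gripper_width: 0.015
```

Run:
```python
from h import *
st(); print(tool()[1].as_matrix().round(3))
```

```text
t 8.7 pos [ 0.6127 -0.1616  0.0313] F [ 0.1  0.5 -1.9] w 0.015 q [ -1.  31.   1.   0. -60.  -2.]
[[ 0.002 -0.999  0.042]
 [-0.     0.042  0.999]
 [-1.    -0.002  0.   ]]
```

Request:
arm_command(
  rows="0.003 0 0 0 0 0; 0.005 0 0 0 0 0; 0.005 0 0 0 0 0",
)

```text
time_s: 9.0
ee_pos: [0.6127, -0.1616, 0.0265]
tool_rot: [-103.0, 89.9, -15.4]
contact_force: [-1.1, 0.9, 3.3]
gripper_width: 0.0149
```

Request:
arm_command(
  rows="0 0 0 0 0 0; 0 0 0 0 0 0; -0.03 0 0 0 0 0; -0.07 0 0 0 0 0; -0.115 0 0 0 0 0",
  grip=0.05,
)

```text
time_s: 9.5
ee_pos: [0.6114, -0.1616, 0.1405]
tool_rot: [90.5, 89.9, 178.0]
contact_force: [0.3, -0.3, -0.4]
gripper_width: 0.0501
```

Request:
arm_command(
  rows="-0.02 0.04 0 3 0 0; -0.04 0.08 0 6 0 0; -0.06 0.12 0 9 0 0; -0.06 0.157 0 9 0 0; -0.06 0.157 0 9 0 0",
)

```text
time_s: 10.0
ee_pos: [0.452, -0.1549, 0.2017]
tool_rot: [-64.2, 89.9, 14.3]
contact_force: [1.0, 1.3, 0.3]
gripper_width: 0.0501
```

Run:
```python
from h import *
st()
f=grab('wrist'); save(f,'w2'); P=cloud(f); np.save('w2.npy',P); st()
H,S,V=cv2.split(cv2.cvtColor(f['color'],cv2.COLOR_RGB2HSV))
near=(np.hypot(P[...,0]-.456,P[...,1]+.156)<.08)
m=near&(P[...,2]>.06)&(P[...,2]<.08)&(H>5)&(H<22)&(S>100)
print('bar',P[m].mean(0),cv2.minAreaRect((P[m][:,:2]*1000).astype(np.float32)))
patch(P,(.456,-.156),.065,.028,.045,'block')
```

```text
t 10.0 pos [ 0.452  -0.1549  0.2017] F [1.  1.3 0.3] w 0.0501 q [ -0.   7.  -8.  -0. -75. -11.]
t 10.05 pos [ 0.4538 -0.155   0.2014] F [ 1.  -0.3 -0.2] w 0.05 q [ -0.   7.  -7.  -0. -75. -11.]
bar [ 0.45512085 -0.1615765   0.07096558] ((455.4837341308594, -159.6494903564453), (68.00977325439453, 18.808979034423828), 81.13773345947266)
block 3503 mean [ 0.457  -0.1664  0.0354] box [ 458.4 -158.5] [108.6 114.4] 4.1
```

View pics/w2.png

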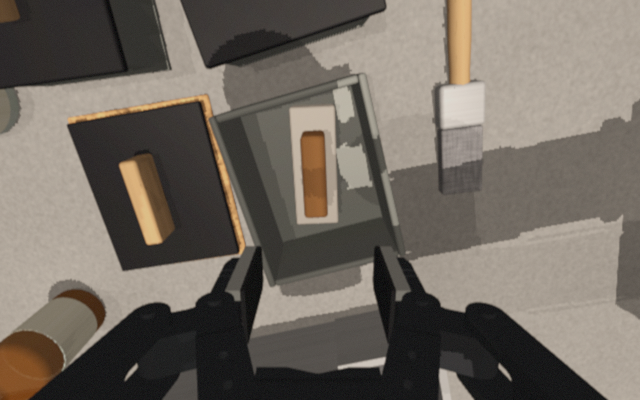

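Run:
```python
from h import *
plan((.455,-.160,.12,-8.9),(.455,-.160,.043,-8.9))
```

```text
-> (0.455, -0.16, 0.12, -8.9) rows 2
   0.0405 -0.001 -0.0025 -1.2 0 0; 0.081 -0.002 -0.005 -2.5 0 0.1
-> (0.455, -0.16, 0.043, -8.9) rows 2
   0.0385 0 0 0 0 0; 0.077 0 0 0 0 0
```

Request:
arm_command(
  rows="0.04 -0.001 -0.005 -2.5 0 0; 0.081 -0.001 -0.005 -2.5 0 0; 0.111 -0.001 -0.005 -2.5 0 0; 0.141 -0.001 -0.005 -2.5 0 0; 0.158 -0.001 -0.005 -2.5 0 0",
)

```text
time_s: 10.55
ee_pos: [0.4545, -0.1599, 0.0395]
tool_rot: [92.9, 89.8, 174.0]
contact_force: [0.3, -0.1, -0.4]
gripper_width: 0.05
```

Request:
arm_command(
  rows="0 0 0 0 0 0; 0 0 0 0 0 0; 0 0 0 0 0 0; 0 0 0 0 0 0; 0 0 0 0 0 0",
  grip=0,
  grip_force=100,
)

```text
time_s: 11.05
ee_pos: [0.4556, -0.16, 0.0427]
tool_rot: [-74.2, 89.9, 6.9]
contact_force: [-0.2, 0.4, -3.6]
gripper_width: 0.0188
```

Request:
arm_command(
  rows="-0.005 0 0 0 0 0; -0.02 0 0 0 0 0; -0.06 0 0 0 0 0; -0.1 0 0 0 0 0; -0.14 0 0 0 0 0",
)

```text
time_s: 11.55
ee_pos: [0.4549, -0.16, 0.1844]
tool_rot: [-82.6, 90.0, -1.5]
contact_force: [1.7, 0.2, -3.0]
gripper_width: 0.0182
```

Run:
```python
from h import *
st()
f=grab('wrist'); save(f,'w3'); P=cloud(f)
p,r=tool(); print(r.as_matrix().round(3)); p=np.array([.455,-.16,0])
m=(np.hypot(P[...,0]-p[0],P[...,1]-p[1])<.07)&(P[...,2]>.165)&(P[...,2]<.20)
print(m.sum(),P[m].min(0),P[m].max(0))
def pl(u,v,z):
    c,s=np.cos(np.radians(2.6)),np.sin(np.radians(2.6)); return (.5595+c*u-s*v,.168+s*u+c*v,z,2.6)
plan(pl(.06,-.06,.19))
```

```text
t 11.55 pos [ 0.4549 -0.16    0.1844] F [ 1.7  0.2 -3. ] w 0.0182 q [ -1.   8.  -9.   0. -73.  -8.]
[[ 0.012 -0.988  0.154]
 [-0.004  0.154  0.988]
 [-1.    -0.013 -0.002]]
7893 [ 0.42846789 -0.21575102  0.16503363] [ 0.48115225 -0.10323811  0.19999908]
-> (np.float64(0.6221600134751981), np.float64(0.11078354510031235), 0.19, 2.6) rows 8
   0.0002 -0.015 0.0368 -1.4 -0 0.1; 0.0005 -0.03 0.0735 -2.8 -0 0.2; 0.0008 -0.045 0.1102 -4.3 -0.1 0.3; 0.001 -0.06 0.147 -5.7 -0.1 0.4
   0.0005 -0.0185 0.0352 -1.4 -0 0.1; 0.001 -0.037 0.0705 -2.9 -0 0.2; 0.0015 -0.0555 0.1057 -4.4 -0.1 0.2; 0.002 -0.074 0.141 -5.8 -0.1 0.3
```

View pics/w3.png

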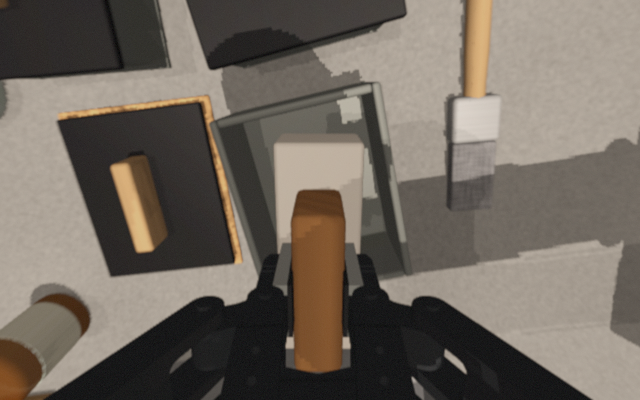

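```bash
cat >> h.py <<'E'
def pl(u,v,z,a=2.6):
    c,s=np.cos(np.radians(2.6)),np.sin(np.radians(2.6)); return (round(.5595+c*u-s*v,4),round(.168+s*u+c*v,4),z,a)
def crusts(n='top',name=None):
    f=grab(n); P=cloud(f)
    c,s=np.cos(np.radians(2.6)),np.sin(np.radians(2.6))
    d=P[...,:2]-[.5595,.168]; u=d[...,0]*c+d[...,1]*s; v=-d[...,0]*s+d[...,1]*c; z=P[...,2]
    H,S,V=cv2.split(cv2.cvtColor(f['color'],cv2.COLOR_RGB2HSV))
    m=((abs(u)<.12)&(abs(v)<.112)&(z>.092)&(z<.12)&(S<90)).astype(np.uint8)
    m=cv2.morphologyEx(m,cv2.MORPH_OPEN,np.ones((2,2),np.uint8))
    k,l,stt,_=cv2.connectedComponentsWithStats(m)
    for i in range(1,k):
        if stt[i,4]>25:
            q=l==i; print(n,'crust n',stt[i,4],'u',(u[q].min()*1000).round(),(u[q].max()*1000).round(),'v',(v[q].min()*1000).round(),(v[q].max()*1000).round(),'z',np.median(z[q]).round(3))
    if name: cv2.imwrite(f'pics/{name}.png',cv2.resize(f['color'][140:310,150:350],None,fx=3.5,fy=3.5)[:,:,::-1])
    return f,P
E
python3 - <<'E'
from h import *
crusts(); crusts('side')
plan(pl(.077,-.06,.19),pl(.077,-.06,.1275),pl(-.11,-.06,.1275),pl(-.11,-.06,.19),pl(.077,.06,.19),pl(.077,.06,.1275),pl(-.11,.06,.1275),step=.045)
E
```

```text
top crust n 269 u 3.0 41.0 v 14.0 63.0 z 0.102
top crust n 265 u -196.0 40.0 v -141.0 -14.0 z 0.102
top crust n 282 u -196.0 -26.0 v -141.0 21.0 z 0.102
top crust n 130 u -196.0 -31.0 v -141.0 -50.0 z 0.103
top crust n 280 u -196.0 -36.0 v -141.0 95.0 z 0.102
side crust n 87 u 20.0 52.0 v -67.0 -14.0 z 0.101
-> (np.float64(0.6391), np.float64(0.1116), 0.19, 2.6) rows 8
   -0.0005 -0.0173 0.037 -1.4 0 0; -0.001 -0.0345 0.074 -2.9 0 0.1; -0.0015 -0.0518 0.111 -4.4 0 0.2; -0.002 -0.069 0.148 -5.8 0 0.2
   -0.0002 -0.0208 0.0352 -1.4 0 0; -0.0005 -0.0415 0.0705 -2.8 0 0.1; -0.0008 -0.0622 0.1057 -4.3 0 0.2; -0.001 -0.083 0.141 -5.7 0 0.2
-> (np.float64(0.6391), np.float64(0.1116), 0.1275, 2.6) rows 2
   0.031 0 0 0 0 0; 0.062 0 0 0 0 0
-> (np.float64(0.4523), np.float64(0.1031), 0.1275, 2.6) rows 5
   0 0.0374 0 0 0 0; 0 0.0748 0 0 0 0; 0 0.1122 0 0 0 0; 0 0.1496 0 0 0 0; 0 0.187 0 0 0 0
-> (np.float64(0.4523), np.float64(0.1031), 0.19, 2.6) rows 2
   -0.0315 0 0 0 0 0; -0.063 0 0 0 0 0
-> (np.float64(0.6337), np.float64(0.2314), 0.19, 2.6) rows 5
   0.0002 -0.0374 0.024 0 0 0; 0.0004 -0.0748 0.048 0 0 0; 0.0006 -0.1122 0.072 0 0 0; 0.0008 -0.1496 0.096 0 0 0; 0.001 -0.187 0.12 0 0 0
-> (np.float64(0.6337), np.float64(0.2314), 0.1275, 2.6) rows 2
   0.031 0 0 0 0 0; 0.062 0 0 0 0 0
-> (np.float64(0.4469), np.float64(0.2229), 0.1275, 2.6) rows 5
   0 0.0374 0 0 0 0; 0 0.0748 0 0 0 0; 0 0.1122 0 0 0 0; 0 0.1496 0 0 0 0; 0 0.187 0 0 0 0
```

Request:
arm_command(
  rows="0 -0.017 0.037 -1.4 0 0; -0.001 -0.035 0.074 -2.9 0 0; -0.001 -0.052 0.111 -4.4 0 0; -0.002 -0.069 0.148 -5.8 0 0",
)

```text
time_s: 12.1
ee_pos: [0.5461, -0.0231, 0.1829]
tool_rot: [92.7, 89.8, 179.6]
contact_force: [0.7, -1.5, -2.0]
gripper_width: 0.0186
```

Request:
arm_command(
  rows="0 -0.021 0.035 -1.4 0 0; 0 -0.042 0.07 -2.8 0 0; -0.001 -0.062 0.106 -4.3 0 0; -0.001 -0.083 0.141 -5.7 0 0; -0.001 -0.083 0.141 -5.7 0 0",
)

```text
time_s: 12.6
ee_pos: [0.6377, 0.1159, 0.1815]
tool_rot: [87.2, 89.8, -180.0]
contact_force: [-0.1, -0.3, -3.1]
gripper_width: 0.0185
```

Run:
```python
from h import *
f=grab('wrist'); st(); print(tool()[1].as_matrix().round(3)); print(ctrl.get_state()['joint_efforts'])
plan(pl(.077,-.06,.1275))
```

```text
t 12.65 pos [0.6367 0.1139 0.182 ] F [-0.3 -0.6 -2.2] w 0.0185 q [ 24.  27.  17.  -0. -80. -21.]
[[-0.005 -0.999 -0.047]
 [-0.001 -0.047  0.999]
 [-1.     0.005 -0.001]]
[ 1.19871978e+00 -5.17162478e+01  2.58793187e+01  5.81798226e+00
  1.57238902e-01 -3.56794987e-02]
-> (np.float64(0.6391), np.float64(0.1116), 0.1275, 2.6) rows 2
   0.0275 -0.0015 -0.001 0 0 -0.2; 0.055 -0.003 -0.002 0.1 0 -0.3
```

Request:
arm_command(
  rows="0.025 -0.002 0 0 0 0; 0.045 -0.003 0 0 0 0; 0.052 -0.003 0 0 0 0; 0.052 -0.003 0 0 0 0; 0.052 -0.003 0 0 0 0",
)

```text
time_s: 13.15
ee_pos: [0.6395, 0.112, 0.1351]
tool_rot: [-56.1, 89.9, 36.4]
contact_force: [-4.2, 4.3, 7.9]
gripper_width: 0.0182
```

Run:
```python
from h import *
st(); crusts()
plan(pl(-.107,-.057,.1275),step=.02)
```

```text
t 13.15 pos [0.6395 0.112  0.1351] F [-4.2  4.3  7.9] w 0.0182 q [ 24.  28.  12.  -0. -74. -21.]
top crust n 267 u -196.0 40.0 v -141.0 62.0 z 0.102
top crust n 260 u -196.0 39.0 v -141.0 -14.0 z 0.102
top crust n 284 u -196.0 -25.0 v -141.0 22.0 z 0.103
top crust n 281 u -70.0 -26.0 v -101.0 -50.0 z 0.102
top crust n 33 u -63.0 -39.0 v 45.0 53.0 z 0.1
-> (np.float64(0.4552), np.float64(0.1062), 0.1275, 2.6) rows 10
   0.0008 0.0184 0.0002 0 0 0; 0.0016 0.0368 0.0004 0 0 0; 0.0024 0.0552 0.0006 0 0 0; 0.0032 0.0736 0.0008 0 0 0; 0.004 0.092 0.001 0 0 0
   0.0006 0.0184 0.0002 0 0 0; 0.0012 0.0368 0.0004 0 0 0; 0.0018 0.0552 0.0006 0 0 0.1; 0.0024 0.0736 0.0008 0 0 0.1; 0.003 0.092 0.001 0 0 0.1
```

Request:
arm_command(
  rows="-0.015 0 0 0 0 0; -0.015 0 0.006 0 0 0; -0.015 0 0.006 0 0 0; -0.005 0 0.006 0 0 0; 0 0 0.006 0 0 0",
)

```text
time_s: 13.7
ee_pos: [0.6385, 0.1176, 0.1308]
tool_rot: [96.9, 89.8, -170.6]
contact_force: [-0.0, -1.0, -4.0]
gripper_width: 0.0182
```

Run:
```python
from h import *
st()
```

```text
t 13.7 pos [0.6385 0.1176 0.1308] F [-0. -1. -4.] w 0.0182 q [ 24.  28.  12.  -0. -74. -22.]
```

Request:
arm_command(
  rows="0.002 0 0 0 0 0; 0.002 0.018 0 0 0 0; 0.002 0.036 0 0 0 0; 0.002 0.054 0 0 0 0; 0.002 0.072 0 0 0 0",
)

```text
time_s: 14.2
ee_pos: [0.5673, 0.1144, 0.1309]
tool_rot: [-142.5, 90.0, -49.9]
contact_force: [-0.2, 0.0, -3.2]
gripper_width: 0.0185
```

Request:
arm_command(
  rows="0 0.018 0 0 0 0; 0 0.036 0 0 0 0; 0 0.054 0 0 0 0; 0 0.072 0 0 0 0; 0 0.09 0 0 0 0",
)

```text
time_s: 14.7
ee_pos: [0.4771, 0.1104, 0.1311]
tool_rot: [-140.8, 90.0, -48.3]
contact_force: [-0.8, 0.1, -2.7]
gripper_width: 0.0184
```

Request:
arm_command(
  rows="0 0.01 0 0 0 0; 0 0.02 0 0 0 0; 0 0.022 0 0 0 0; 0 0.022 0 0 0 0; 0 0.022 0 0 0 0",
)

```text
time_s: 15.2
ee_pos: [0.4564, 0.1097, 0.1313]
tool_rot: [-92.9, 90.0, -0.3]
contact_force: [-0.3, 0.0, -3.8]
gripper_width: 0.0188
```

```bash
sed -i 's/np.ones((2,2)/np.ones((3,3)/' h.py
python3 - <<'E'
from h import *
st(); crusts('top','top3')
plan(pl(-.107,-.055,.19),pl(.075,.056,.19),pl(.075,.056,.131))
E
```

```text
t 15.2 pos [0.4564 0.1097 0.1313] F [-0.3  0.  -3.8] w 0.0188 q [ 33.   9. -16.   0. -65. -30.]
top crust n 134 u 11.0 44.0 v 16.0 65.0 z 0.103
-> (np.float64(0.4551), np.float64(0.1082), 0.19, 2.6) rows 2
   -0.0295 0.0005 -0.0005 0 0 0; -0.059 0.001 -0.001 0 0 0
-> (np.float64(0.6319), np.float64(0.2273), 0.19, 2.6) rows 5
   0 -0.0364 0.0222 0 0 0; 0 -0.0728 0.0444 0 0 0; 0 -0.1092 0.0666 0 0 0; 0 -0.1456 0.0888 0 0 0; 0 -0.182 0.111 0 0 0
-> (np.float64(0.6319), np.float64(0.2273), 0.131, 2.6) rows 2
   0.0295 0 0 0 0 0; 0.059 0 0 0 0 0
```

View pics/top3.png

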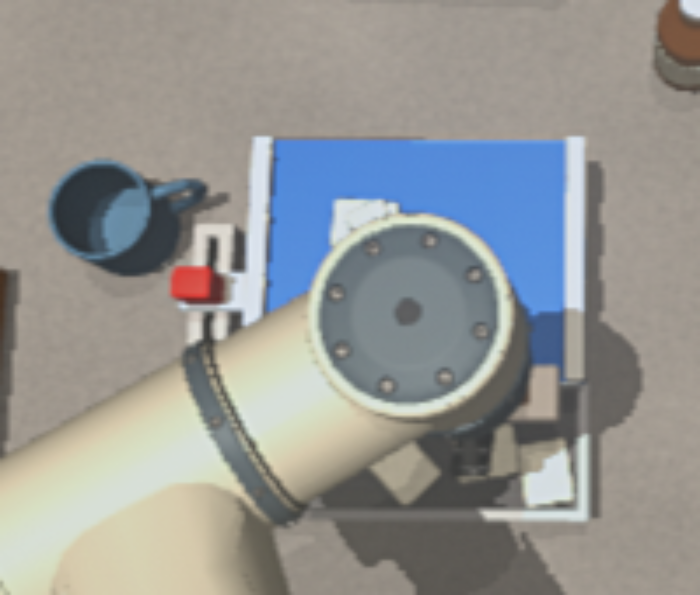

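Request:
arm_command(
  rows="-0.03 0.001 0 0 0 0; -0.059 0.001 0 0 0 0",
)

```text
time_s: 15.45
ee_pos: [0.4547, 0.1092, 0.1904]
tool_rot: [124.2, 89.9, -143.2]
contact_force: [1.0, 0.9, -2.9]
gripper_width: 0.0184
```

Request:
arm_command(
  rows="0 -0.036 0.022 0 0 0; 0 -0.073 0.044 0 0 0; 0 -0.109 0.067 0 0 0; 0 -0.146 0.089 0 0 0; 0 -0.182 0.11 0 0 0",
)

```text
time_s: 15.95
ee_pos: [0.6335, 0.2285, 0.1895]
tool_rot: [126.1, 90.0, -141.4]
contact_force: [0.6, -0.1, -2.8]
gripper_width: 0.0185
```

Request:
arm_command(
  rows="0.02 0 0 0 0 0; 0.035 0 0 0 0 0; 0.045 0 0 0 0 0; 0.05 0 0 0 0 0; 0.05 0 0 0 0 0",
)

```text
time_s: 16.45
ee_pos: [0.6316, 0.2273, 0.1398]
tool_rot: [126.5, 89.9, -140.9]
contact_force: [-0.5, 0.6, -3.4]
gripper_width: 0.0185
```

Run:
```python
from h import *
st(); crusts('top')
plan(pl(.075,.055,.13))
```

```text
t 16.45 pos [0.6316 0.2273 0.1398] F [-0.5  0.6 -3.4] w 0.0185 q [ 33.  30.  17.   0. -76. -31.]
top crust n 257 u 4.0 44.0 v 15.0 65.0 z 0.103
top crust n 287 u -74.0 -33.0 v 46.0 96.0 z 0.102
-> (np.float64(0.6319), np.float64(0.2263), 0.13, 2.6) rows 1
   0.011 0 -0.001 0 0 0
```

Request:
arm_command(
  rows="0.005 0 -0.001 0 0 0; 0.01 0 -0.001 0 0 0; 0.01 0 -0.001 0 0 0",
)

```text
time_s: 16.8
ee_pos: [0.6313, 0.2265, 0.1296]
tool_rot: [99.0, 89.9, -168.4]
contact_force: [-0.5, -0.2, -4.5]
gripper_width: 0.0184
```

Request:
arm_command(
  rows="0 0.018 0 0 0 0; 0 0.036 0 0 0 0; 0 0.054 0 0 0 0; 0 0.072 0 0 0 0; 0 0.09 0 0 0 0",
)

```text
time_s: 17.3
ee_pos: [0.5414, 0.2226, 0.1307]
tool_rot: [-69.9, 89.9, 22.7]
contact_force: [0.3, -0.3, -3.2]
gripper_width: 0.0186
```

Request:
arm_command(
  rows="0 0.018 0 0 0 0; 0 0.036 0 0 0 0; 0 0.054 0 0 0 0; 0 0.072 0 0 0 0; 0 0.085 0 0 0 0",
)

```text
time_s: 17.8
ee_pos: [0.4561, 0.2187, 0.1307]
tool_rot: [-47.9, 90.0, 44.6]
contact_force: [-0.3, -0.1, -2.2]
gripper_width: 0.0181
```

Request:
arm_command(
  rows="0 0.006 0 0 0 0; 0 0.01 0 0 0 0; 0 0.01 0 0 0 0; 0 0.01 0 0 0 0",
)

```text
time_s: 18.2
ee_pos: [0.4475, 0.2184, 0.1303]
tool_rot: [-94.6, 90.0, -2.0]
contact_force: [-0.1, -0.1, -2.8]
gripper_width: 0.0185
```

Request:
arm_command(
  rows="-0.03 0 0 0 0 0; -0.06 0 0 0 0 0; -0.06 -0.045 -0.045 0 0 0; -0.06 -0.08 -0.09 0 0 0; -0.06 -0.08 -0.13 0 0 0",
)

```text
time_s: 18.7
ee_pos: [0.5334, 0.0986, 0.1897]
tool_rot: [-101.8, 90.0, -9.2]
contact_force: [0.4, 0.5, -3.2]
gripper_width: 0.0184
```

Request:
arm_command(
  rows="0 0 -0.045 0 0 0; 0 0 -0.09 0 0 0; 0 0 -0.13 0 0 0; 0 0 -0.13 0 0 0",
)

```text
time_s: 19.1
ee_pos: [0.5368, -0.0353, 0.19]
tool_rot: [154.4, 89.9, -113.3]
contact_force: [0.2, 0.6, -2.5]
gripper_width: 0.0184
```

Run:
```python
from h import *
st(); crusts('top','top4')
```

```text
t 19.1 pos [ 0.5368 -0.0353  0.19  ] F [ 0.2  0.6 -2.5] w 0.0184 q [ 13.  14.  -0.   0. -75. -11.]
```

View pics/top4.png

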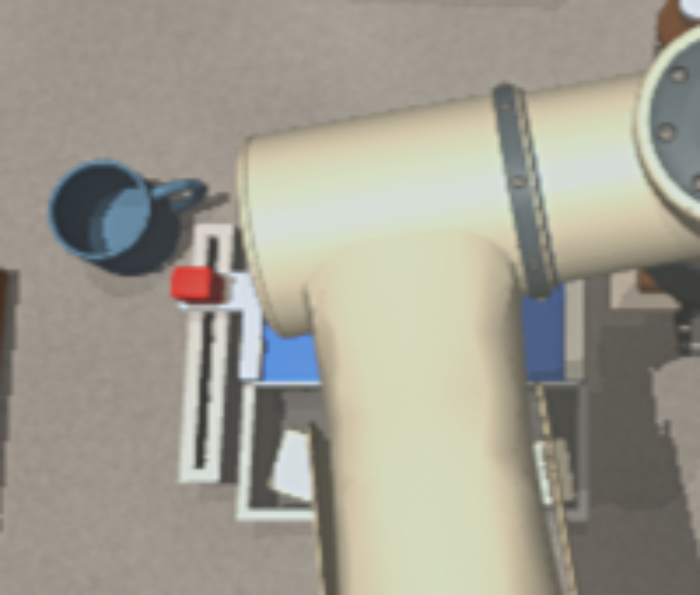

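Run:
```python
from h import *
crusts('side')
P=np.load('top0.npy'); z=P[...,2]; m=(P[...,0]>.26)&(P[...,0]<.36)&(P[...,1]>-.3)&(P[...,1]<.03)&(z>.008)&(z<.05)
print('clutter front', P[m].min(0),P[m].max(0))
plan((.325,-.035,.19,2.6),(.325,-.035,.048,2.6))
```

```text
clutter front [ 0.28433585 -0.29961341  0.0080369 ] [0.3353653  0.01611934 0.02752909]
-> (0.325, -0.035, 0.19, 2.6) rows 5
   0 0.0424 0.0012 -0 0 0; 0 0.0848 0.0024 -0.1 0 0; 0 0.1272 0.0036 -0.1 0 0; 0 0.1696 0.0048 -0.2 0 0; 0 0.212 0.006 -0.2 0 0
-> (0.325, -0.035, 0.048, 2.6) rows 4
   0.0355 0 0 0 0 0; 0.071 0 0 0 0 0; 0.1065 0 0 0 0 0; 0.142 0 0 0 0 0
```

Request:
arm_command(
  rows="0 0.042 0.001 0 0 0; 0 0.085 0.002 0 0 0; 0 0.127 0.004 0 0 0; 0 0.17 0.005 0 0 0; 0 0.212 0.006 0 0 0",
)

```text
time_s: 19.7
ee_pos: [0.3232, -0.0337, 0.1902]
tool_rot: [-34.7, 90.0, 57.9]
contact_force: [-1.0, 0.8, -1.9]
gripper_width: 0.0187
```

Run:
```python
from h import *
st(); f,P=crusts('top','top5'); crusts('side')
P0=np.load('top0.npy'); z=P0[...,2]; m=(P0[...,0]>.26)&(P0[...,0]<.36)&(P0[...,1]>-.12)&(P0[...,1]<.03)&(z>.008)&(z<.05); print(m.sum())
plan((.325,-.035,.048,2.6))
```

```text
t 19.7 pos [ 0.3232 -0.0337  0.1902] F [-1.   0.8 -1.9] w 0.0187 q [ 22. -11. -27.  -0. -75. -20.]
100
-> (0.325, -0.035, 0.048, 2.6) rows 4
   0.0355 -0.001 -0.0002 0 0 0; 0.071 -0.002 -0.0005 0 0 0; 0.1065 -0.003 -0.0008 0.1 0.1 0; 0.142 -0.004 -0.001 0.1 0.1 0
```

View pics/top5.png

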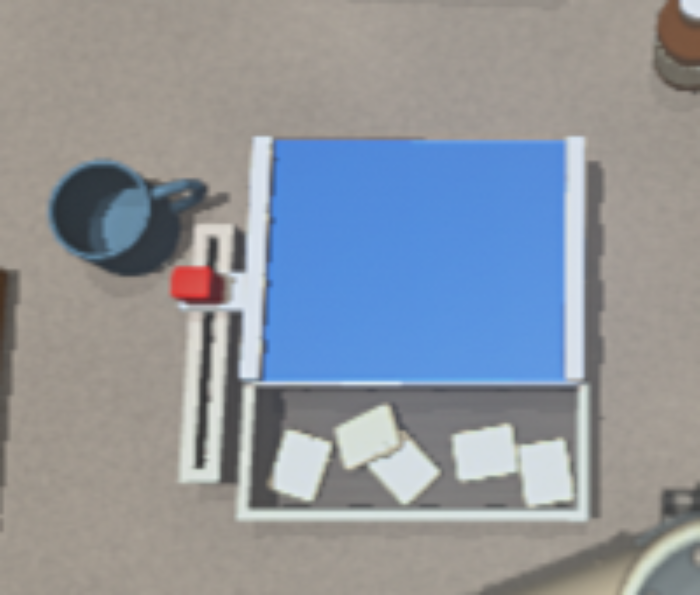

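Request:
arm_command(
  rows="0.035 0 0.015 0 0 0; 0.075 0 0.016 0 0 0; 0.11 0 0.016 0 0 0; 0.14 0 0.016 0 0 0; 0.146 0 0.016 0 0 0",
)

```text
time_s: 20.3
ee_pos: [0.3217, -0.0184, 0.042]
tool_rot: [105.4, 89.7, -161.9]
contact_force: [-0.9, -0.3, -2.9]
gripper_width: 0.0186
```

Request:
arm_command(
  rows="0.002 0 0 0 0 0; 0.004 0 0 0 0 0; 0.006 0 0 0 0 0; 0.006 0 0 0 0 0",
)

```text
time_s: 20.7
ee_pos: [0.3245, -0.0179, 0.039]
tool_rot: [-70.2, 89.9, 22.4]
contact_force: [0.1, -0.5, -3.4]
gripper_width: 0.0184
```

Run:
```python
from h import *
st()
```

```text
t 20.7 pos [ 0.3245 -0.0179  0.039 ] F [ 0.1 -0.5 -3.4] w 0.0184 q [ 25.  -1. -43.   0. -48. -23.]
```

Request:
arm_command(
  rows="0.001 0 0 0 0 0; 0.002 0 0 0 0 0; 0.003 0 0 0 0 0; 0.003 0 0 0 0 0",
)

```text
time_s: 21.1
ee_pos: [0.3252, -0.0191, 0.0373]
tool_rot: [-131.3, 89.8, -38.6]
contact_force: [-4.1, -7.2, 16.4]
gripper_width: 0.0188
```

Request:
arm_command(
  rows="0.001 0 0 0 0 0; 0.002 0 0 0 0 0; 0.002 0 0 0 0 0",
)

```text
time_s: 21.4
ee_pos: [0.3254, -0.02, 0.0361]
tool_rot: [-148.4, 89.7, -55.7]
contact_force: [-6.1, -12.9, 28.9]
gripper_width: 0.0187
```

Request:
arm_command(
  rows="0 0 0 0 0 0; 0 0 0 0 0 0; 0 0 0 0 0 0; -0.03 0 0 0 0 0; -0.07 0 0 0 0 0",
  grip=0.05,
)

```text
time_s: 21.9
ee_pos: [0.3222, -0.0187, 0.1029]
tool_rot: [107.2, 89.7, -160.2]
contact_force: [1.6, 0.2, -1.3]
gripper_width: 0.0497
```

Run:
```python
from h import *
st(); f=grab('top'); P=cloud(f)
patch(P,(.6135,-.161),.06,.045,.06,'lid on mat')
plan((.325,-.018,.2,2.6),(.6127,-.1616,.18,-2.4),(.6127,-.1616,.0265,-2.4))
```

```text
t 21.9 pos [ 0.3222 -0.0187  0.1029] F [ 1.6  0.2 -1.3] w 0.0497 q [ 25.  -7. -37.  -0. -60. -23.]
lid on mat 166 mean [ 0.6111 -0.162   0.0526] box [ 611.8 -162.7] [79.9 16.7] 87.5
-> (0.325, -0.018, 0.2, 2.6) rows 3
   -0.03 0.0003 0 0 0 0.2; -0.06 0.0007 0 0.1 0 0.3; -0.09 0.001 0 0.1 0 0.5
-> (0.6127, -0.1616, 0.18, -2.4) rows 8
   0.0025 -0.035 -0.0195 0.6 0 0; 0.005 -0.07 -0.039 1.2 0 0; 0.0075 -0.105 -0.0585 1.9 0 0; 0.01 -0.14 -0.078 2.5 0 0
   0.0025 -0.036 -0.018 0.6 0 0; 0.005 -0.072 -0.036 1.2 0 0; 0.0075 -0.108 -0.054 1.9 0 0; 0.01 -0.144 -0.072 2.5 0 0
-> (0.6127, -0.1616, 0.0265, -2.4) rows 4
   0.0382 0 0 0 0 0; 0.0765 0 0 0 0 0; 0.1148 0 0 0 0 0; 0.153 0 0 0 0 0
```

Request:
arm_command(
  rows="-0.03 0 0 0 0 0; -0.06 0 0 0 0 0; -0.09 0.001 0 0 0 0.3",
)

```text
time_s: 22.25
ee_pos: [0.3226, -0.0182, 0.1945]
tool_rot: [87.2, 89.7, 179.8]
contact_force: [0.3, 0.4, 0.5]
gripper_width: 0.0499
```

Request:
arm_command(
  rows="0.002 -0.035 -0.019 0.6 0 0; 0.005 -0.07 -0.039 1.2 0 0; 0.007 -0.105 -0.058 1.9 0 0; 0.01 -0.14 -0.078 2.5 0 0",
)

```text
time_s: 22.65
ee_pos: [0.4678, -0.0907, 0.1823]
tool_rot: [91.2, 89.7, -178.7]
contact_force: [0.4, 1.1, 0.2]
gripper_width: 0.0503
```

Request:
arm_command(
  rows="0.002 -0.036 -0.018 0.6 0 0; 0.005 -0.072 -0.036 1.2 0 0; 0.007 -0.108 -0.054 1.9 0 0; 0.01 -0.144 -0.072 2.5 0 0; 0.01 -0.144 -0.072 2.5 0 0",
)

```text
time_s: 23.15
ee_pos: [0.6125, -0.1633, 0.1677]
tool_rot: [93.8, 89.4, -178.7]
contact_force: [-0.8, 0.8, -1.1]
gripper_width: 0.05
```

Run:
```python
from h import *
st(); f=grab('wrist'); P=cloud(f)
patch(P,(.6135,-.161),.06,.045,.06,'handle'); 
f=grab('top'); P=cloud(f); patch(P,(.4565,-.155),.13,.079,.091,'rim top')
f=grab('side'); P=cloud(f); patch(P,(.4565,-.155),.10,.079,.091,'rim side'); patch(P,(.325,-.018),.06,.06,.072,'scraper bar')
plan((.6115,-.162,.0265,-2.4))
```

```text
t 23.15 pos [ 0.6125 -0.1633  0.1677] F [-0.8  0.8 -1.1] w 0.05 q [ -1.  26.  13.   0. -78.  -2.]
handle 2016 mean [ 0.6136 -0.1634  0.0518] box [ 613.8 -161. ] [79.5 16. ] 88.0
rim top 359 mean [ 0.4566 -0.2008  0.0855] box [ 458.9 -195.5] [120. 176.] 4.1
rim side 546 mean [ 0.4576 -0.16    0.0841] box [ 457.7 -154.3] [120.4 153.3] 4.1
scraper bar 165 mean [ 0.3265 -0.0228  0.0656] box [326.6 -21.4] [19.6 71.2] 3.2
-> (0.6115, -0.162, 0.0265, -2.4) rows 4
   0.0362 -0.0005 0 0 0 -0.1; 0.0725 -0.001 0 0 0 -0.2; 0.1087 -0.0015 0 0 0 -0.3; 0.145 -0.002 0 0 0 -0.4
```

Request:
arm_command(
  rows="0.036 -0.001 0 0 0 0; 0.073 -0.001 0 0 0 0; 0.109 -0.001 0 0 0 -0.4; 0.141 -0.001 0 0 0 -0.4; 0.141 -0.001 0 0 0 -0.4",
)

```text
time_s: 23.8
ee_pos: [0.6064, -0.1606, 0.0271]
tool_rot: [83.5, 89.6, 171.1]
contact_force: [-1.1, 1.1, 0.1]
gripper_width: 0.0501
```

Request:
arm_command(
  rows="0 0 0 0 0 0; 0 0 0 0 0 0; 0 0 0 0 0 0; 0 0 0 0 0 0; 0 0 0 0 0 0",
  grip=0,
  grip_force=80,
)

```text
time_s: 24.3
ee_pos: [0.6123, -0.1619, 0.0341]
tool_rot: [-98.7, 89.6, -11.0]
contact_force: [-0.8, 0.8, 7.0]
gripper_width: 0.014
```

Request:
arm_command(
  rows="-0.01 0 0 0 0 0; -0.04 0 0 0 0 0; -0.08 0 0 0 0 0; -0.12 0 0 0 0 0; -0.16 0 0 0 0 0",
)

```text
time_s: 24.8
ee_pos: [0.6097, -0.1617, 0.1935]
tool_rot: [-96.4, 89.9, -8.9]
contact_force: [0.9, 0.7, -2.3]
gripper_width: 0.0143
```

Run:
```python
from h import *
st()
plan((.4565,-.154,.17,3.8),(.4565,-.154,.108,3.8))
```

```text
t 24.8 pos [ 0.6097 -0.1617  0.1935] F [ 0.9  0.7 -2.3] w 0.0143 q [ -1.  24.  15.   0. -80.  -2.]
-> (0.4565, -0.154, 0.17, 3.8) rows 4
   0.0058 0.0382 0.0002 -1.6 0 0; 0.0115 0.0765 0.0005 -3.1 0 0; 0.0173 0.1148 0.0008 -4.6 0 0.1; 0.023 0.153 0.001 -6.2 0 0.1
-> (0.4565, -0.154, 0.108, 3.8) rows 2
   0.031 0.0005 0 0 0 0; 0.062 0.001 0 0 0 0
```

Request:
arm_command(
  rows="0.006 0.038 0 -1.6 0 0; 0.012 0.077 0.001 -3.1 0 0; 0.017 0.115 0.001 -4.6 0 0; 0.023 0.153 0.001 -6.2 0 0; 0.023 0.153 0.001 -6.2 0 0",
)

```text
time_s: 25.3
ee_pos: [0.4518, -0.1538, 0.1673]
tool_rot: [54.4, 89.9, 148.2]
contact_force: [0.9, 0.6, -1.6]
gripper_width: 0.0143
```

Request:
arm_command(
  rows="0.02 0 0 0 0 0; 0.04 0 0 0 0 0; 0.05 0 0 0 0 0; 0.05 0 0 0 0 0",
)

```text
time_s: 25.7
ee_pos: [0.4568, -0.1542, 0.1168]
tool_rot: [107.2, 90.0, -159.0]
contact_force: [-0.6, -0.3, -1.2]
gripper_width: 0.0139
```

Run:
```python
from h import *
f=grab('side'); st(); P=cloud(f); patch(P,(.4565,-.155),.06,.135,.155,'handle'); 
plan((.4565,-.154,.110,3.8))
```

```text
t 25.75 pos [ 0.4575 -0.1544  0.1179] F [ 0.6  0.1 -1.1] w 0.0143 q [  0.  11. -16.   0. -63.   4.]
handle 152 mean [ 0.4589 -0.1644  0.1407] box [ 459.1 -163.3] [38.4 61.5] 26.0
-> (0.4565, -0.154, 0.11, 3.8) rows 1
   0.008 0.001 0 0 -0.1 0.1
```

Request:
arm_command(
  rows="0.004 0.001 0 0 0 0; 0.007 0.001 0 0 0 0; 0.01 0.001 0 0 0 0; 0.012 0.001 0 0 0 0; 0.012 0.001 0 0 0 0",
)

```text
time_s: 26.25
ee_pos: [0.4568, -0.1544, 0.108]
tool_rot: [-113.0, 89.8, -19.2]
contact_force: [-7.4, 5.0, 15.6]
gripper_width: 0.0144
```

Run:
```python
from h import *
st()
```

```text
t 26.25 pos [ 0.4568 -0.1544  0.108 ] F [-7.4  5.  15.6] w 0.0144 q [  0.  11. -17.   0. -62.   4.]
```

Request:
arm_command(
  rows="0 0 0 0 0 0; 0 0 0 0 0 0; -0.03 0 0 0 0 0; -0.07 0 0 0 0 0; -0.1 0 0 0 0 0",
  grip=0.05,
)

```text
time_s: 26.75
ee_pos: [0.4568, -0.1546, 0.2077]
tool_rot: [-116.8, 89.8, -23.0]
contact_force: [2.1, 0.2, 0.5]
gripper_width: 0.0502
```

```bash
cat >> h.py <<'E'
def lid(P,c,h=.085,tag=''):
    "fit the flange plane of a lid near c"
    d=np.hypot(P[...,0]-c[0],P[...,1]-c[1]); m=(d<.075)&(abs(P[...,2]-h-.008)<.015)
    q=P[m]; A=np.c_[q[:,0]-c[0],q[:,1]-c[1],np.ones(len(q))]; s=np.linalg.lstsq(A,q[:,2],rcond=None)[0]
    b=cv2.minAreaRect((q[:,:2]*1000).astype(np.float32))
    print(tag,len(q),'flange z',s[2].round(4),'tilt deg',np.degrees(s[:2]).round(2)); patch(P,c,.06,h+.035,h+.055,tag+' handle')
E
python3 - <<'E'
from h import *
st()
for n in ('top','side','wrist'):
    P=cloud(grab(n))
    lid(P,(.4565,-.155),tag=n+' S'); 
    if n!='wrist':lid(P,(.454,-.341),tag=n+' R'); lid(P,(.623,-.35),tag=n+' F')
plan((.454,-.341,.19,4))
E
```

```text
t 26.75 pos [ 0.4568 -0.1546  0.2077] F [2.1 0.2 0.5] w 0.0502 q [  0.   7.  -6.   0. -76.   4.]
top S 521 flange z 0.0937 tilt deg [ 0.32 -0.06]
top S handle none 0
top R 1146 flange z 0.0936 tilt deg [ 0.35 -0.02]
top R handle 79 mean [ 0.4535 -0.3614  0.1269] box [ 454.1 -356. ] [14.4 49.8] 7.6
top F 1179 flange z 0.0936 tilt deg [-0.63  0.05]
top F handle 186 mean [ 0.6214 -0.3489  0.1268] box [ 621.7 -350.4] [79.9 17. ] 86.4
side S 2013 flange z 0.0935 tilt deg [0.22 0.06]
side S handle 193 mean [ 0.4575 -0.1583  0.1265] box [ 457.8 -155.5] [16.5 81.2] 4.3
side R 2836 flange z 0.0934 tilt deg [ 0.05 -0.18]
side R handle 271 mean [ 0.4546 -0.3437  0.1265] box [ 454.9 -341.3] [16.9 80.4] 5.2
side F 2587 flange z 0.0937 tilt deg [ 0.1 -0.1]
side F handle 253 mean [ 0.6226 -0.3526  0.1267] box [ 623.6 -349.4] [81.9 16.7] 85.7
wrist S 23156 flange z 0.0923 tilt deg [-0.02 -0.05]
wrist S handle 2486 mean [ 0.4582 -0.1563  0.1258] box [ 457.9 -153.5] [15.9 79.8] 4.2
-> (0.454, -0.341, 0.19, 4) rows 5
   0.0036 0.0032 -0.0372 -0 -0 0.1; 0.0072 0.0064 -0.0744 -0.1 -0 0.2; 0.0108 0.0096 -0.1116 -0.1 -0.1 0.2; 0.0144 0.0128 -0.1488 -0.2 -0.1 0.3; 0.018 0.016 -0.186 -0.2 -0.1 0.4
```

Request:
arm_command(
  rows="0.003 0.003 -0.037 0 0 0; 0.004 0.006 -0.074 -0.3 0 0; 0.005 0.01 -0.112 -0.6 0 0.2; 0.005 0.013 -0.149 -1 0 0.4; 0.005 0.016 -0.186 -1 0 0.4",
)

```text
time_s: 27.4
ee_pos: [0.452, -0.3422, 0.199]
tool_rot: [84.1, 89.6, 178.9]
contact_force: [0.4, -0.3, -0.5]
gripper_width: 0.0499
```

Run:
```python
from h import *
P=cloud(grab('wrist')); st(); lid(P,(.454,-.341),tag='R')
plan((.454,-.3405,.103,4.8))
```

```text
t 27.45 pos [ 0.4513 -0.3466  0.1983] F [ 0.9 -4.   0.3] w 0.0502 q [-22.  18.   5.   0. -78.  26.]
R 24679 flange z 0.0923 tilt deg [-0.02 -0.06]
R handle 2715 mean [ 0.4554 -0.3427  0.1258] box [ 455.2 -339.8] [16.  79.7] 5.4
-> (0.454, -0.3405, 0.103, 4.8) rows 3
   0.0317 -0.0013 0.002 -0.1 -0 -0.2; 0.0633 -0.0027 0.004 -0.1 -0.1 -0.3; 0.095 -0.004 0.006 -0.2 -0.1 -0.5
```

Request:
arm_command(
  rows="0.032 -0.001 0 0 0 0; 0.063 -0.001 0 0 0 0; 0.095 -0.001 0 0 0 0; 0.095 -0.001 0 0 0 0; 0.095 -0.001 0 0 0 0",
)

```text
time_s: 27.95
ee_pos: [0.4527, -0.3411, 0.1054]
tool_rot: [93.2, 89.6, -172.0]
contact_force: [0.4, -0.2, 0.5]
gripper_width: 0.0502
```

Request:
arm_command(
  rows="0 0 0 0 0 0; 0 0 0 0 0 0; 0 0 0 0 0 0; 0 0 0 0 0 0; 0 0 0 0 0 0",
  grip=0,
  grip_force=80,
)

```text
time_s: 28.45
ee_pos: [0.4542, -0.3414, 0.1076]
tool_rot: [140.2, 89.8, -125.0]
contact_force: [0.2, 0.9, 6.9]
gripper_width: 0.0141
```

Request:
arm_command(
  rows="-0.01 0 0 0 0 0; -0.03 0 0 0 0 0; -0.06 0 0 0 0 0; -0.09 0 0 0 0 0; -0.12 0 0 0 0 0",
)

```text
time_s: 28.95
ee_pos: [0.4532, -0.3406, 0.227]
tool_rot: [90.7, 89.7, -174.5]
contact_force: [0.3, -1.0, -1.9]
gripper_width: 0.0142
```

Run:
```python
from h import *
st()
plan((.612,-.162,.215,-2.4),(.612,-.162,.04,-2.4))
```

```text
t 28.95 pos [ 0.4532 -0.3406  0.227 ] F [ 0.3 -1.  -1.9] w 0.0142 q [-21.  17.   8.   0. -82.  26.]
-> (0.612, -0.162, 0.215, -2.4) rows 6
   0.002 -0.029 0.0273 1.2 0 -0.1; 0.004 -0.058 0.0547 2.4 0 -0.1; 0.006 -0.087 0.082 3.6 0 -0.2
   0.0017 -0.027 0.0293 1.2 0 -0; 0.0033 -0.054 0.0587 2.4 0 -0.1; 0.005 -0.081 0.088 3.6 0 -0.1
-> (0.612, -0.162, 0.04, -2.4) rows 4
   0.0438 0 0 0 0 0; 0.0875 0 0 0 0 0; 0.1312 0 0 0 0 0; 0.175 0 0 0 0 0
```

Request:
arm_command(
  rows="0.002 -0.029 0.027 1.2 0 0; 0.004 -0.058 0.055 2.4 0 0; 0.006 -0.087 0.082 3.6 0 -0.2",
)

```text
time_s: 29.25
ee_pos: [0.534, -0.2508, 0.2195]
tool_rot: [102.5, 89.9, -166.4]
contact_force: [0.8, -1.0, -2.7]
gripper_width: 0.0141
```

Request:
arm_command(
  rows="0.002 -0.027 0.029 1.2 0 0; 0.003 -0.054 0.059 2.4 0 0; 0.005 -0.081 0.088 3.6 0 0; 0.005 -0.081 0.088 3.6 0 0",
)

```text
time_s: 29.65
ee_pos: [0.6146, -0.1582, 0.2123]
tool_rot: [80.3, 89.8, 168.1]
contact_force: [0.1, -0.6, -2.6]
gripper_width: 0.0141
```

Run:
```python
from h import *
f=grab('top'); st(); P=cloud(f)
d=np.hypot(P[...,0]-.454,P[...,1]+.341); H,S,V=cv2.split(cv2.cvtColor(f['color'],cv2.COLOR_RGB2HSV))
m=(d<.055)&(P[...,2]>.02)&(P[...,2]<.08)
print(m.sum(),P[m].mean(0),P[m].max(0),'rgb',f['color'][m].mean(0)); h=P[m]; print(np.histogram(h[:,2],bins=[.02,.03,.035,.04,.045,.05,.055,.06,.065,.07,.075,.08]))
cv2.imwrite('pics/top6.png',cv2.resize(f['color'][170:310,400:510],None,fx=4,fy=4)[:,:,::-1])
plan((.612,-.162,.215,-2.4),(.612,-.162,.042,-2.4))
```

```text
t 29.7 pos [ 0.6134 -0.1601  0.2128] F [-0.5 -0.9 -1.9] w 0.0143 q [ -1.  25.  18.   0. -84.  -2.]
420 [ 0.46057564 -0.33602235  0.0459249 ] [ 0.50793633 -0.30984808  0.0779944 ] rgb [178.4547619  161.49047619  81.41190476]
(array([ 29,  11,  77, 195,  17,   8,  11,   8,   4,  46,  14]), array([0.02 , 0.03 , 0.035, 0.04 , 0.045, 0.05 , 0.055, 0.06 , 0.065,
       0.07 , 0.075, 0.08 ]))
-> (0.612, -0.162, 0.215, -2.4) rows 1
   -0.002 0.001 -0.002 0.1 0 -0.2
-> (0.612, -0.162, 0.042, -2.4) rows 4
   0.0432 0 0 0 0 0; 0.0865 0 0 0 0 0; 0.1297 0 0 0 0 0; 0.173 0 0 0 0 0
```

View pics/top6.png

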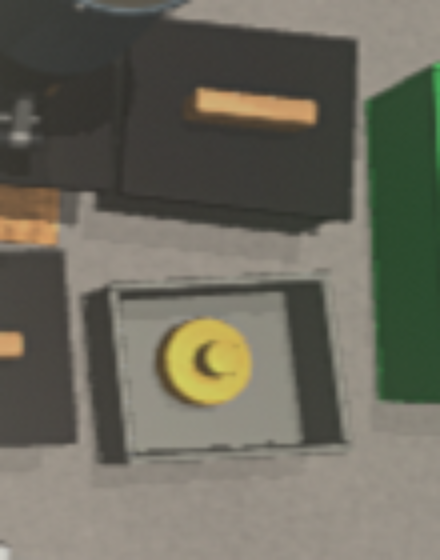

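Request:
arm_command(
  rows="0.043 0.001 -0.002 0 0 0; 0.086 0.001 -0.002 0 0 0; 0.13 0.001 -0.002 0 0 0; 0.165 0.001 -0.002 0 0 0; 0.172 0.001 -0.002 0 0 0",
)

```text
time_s: 30.2
ee_pos: [0.6073, -0.1646, 0.0374]
tool_rot: [89.1, 89.4, 176.6]
contact_force: [-0.3, 0.1, -1.8]
gripper_width: 0.0141
```

Request:
arm_command(
  rows="0.002 0 0 0 0 0; 0.004 0 0 0 0 0; 0.006 0 0 0 0 0; 0.006 0 0 0 0 0",
)

```text
time_s: 30.6
ee_pos: [0.6122, -0.1645, 0.0374]
tool_rot: [-142.8, 89.9, -55.2]
contact_force: [-0.5, -1.3, -1.6]
gripper_width: 0.0146
```

Run:
```python
from h import *
st()
P=cloud(grab('top')); patch(P,(.455,-.335),.05,.066,.08,'knob'); patch(P,(.455,-.335),.05,.034,.048,'foot')
P=cloud(grab('side')); patch(P,(.455,-.335),.05,.066,.08,'knob s'); patch(P,(.455,-.335),.05,.034,.048,'foot')
```

```text
t 30.6 pos [ 0.6122 -0.1645  0.0374] F [-0.5 -1.3 -1.6] w 0.0146 q [ -1.  31.   1.   0. -61.  -2.]
knob 65 mean [ 0.4595 -0.3394  0.0727] box [ 459.7 -339.3] [21.5 21.9] 53.3
foot 292 mean [ 0.4582 -0.3373  0.0411] box [ 458.9 -339.5] [58.6 57.6] 48.4
knob s 93 mean [ 0.461  -0.3416  0.0728] box [ 460.7 -341.3] [22.3 23.1] 37.8
foot 391 mean [ 0.4598 -0.347   0.0411] box [ 461.3 -342.4] [57. 58.] 79.9
```

Request:
arm_command(
  rows="0.002 0 0 0 0 0; 0.004 0 0 0 0 0; 0.005 0 0 0 0 0; 0.005 0 0 0 0 0",
)

```text
time_s: 31.1
ee_pos: [0.6118, -0.1644, 0.0336]
tool_rot: [-174.5, 89.9, -86.9]
contact_force: [-5.7, 2.8, 12.2]
gripper_width: 0.0143
```

Request:
arm_command(
  rows="0 0 0 0 0 0; 0 0 0 0 0 0; -0.03 0 0 0 0 0; -0.07 0 0 0 0 0; -0.115 0 0 0 0 0",
  grip=0.055,
)

```text
time_s: 31.6
ee_pos: [0.6107, -0.1643, 0.1459]
tool_rot: [101.5, 89.7, -170.9]
contact_force: [2.3, 0.1, 0.8]
gripper_width: 0.0549
```

Run:
```python
from h import *
st()
plan((.612,-.164,.19,-2.4),(.46,-.34,.19,4.8),(.46,-.34,.049,4.8))
```

```text
t 31.6 pos [ 0.6107 -0.1643  0.1459] F [2.3 0.1 0.8] w 0.0549 q [ -1.  26.  10.   0. -75.  -2.]
-> (0.612, -0.164, 0.19, -2.4) rows 1
   -0.044 -0.001 0 0 -0.1 -0.3
-> (0.46, -0.34, 0.19, 4.8) rows 6
   0 0.024 -0.0303 -1.2 0 0; 0 0.048 -0.0607 -2.4 0 0; 0 0.072 -0.091 -3.6 0 0
   0 0.026 -0.0287 -1.2 0 0; 0 0.052 -0.0573 -2.4 0 0; 0 0.078 -0.086 -3.6 0 0
-> (0.46, -0.34, 0.049, 4.8) rows 4
   0.0352 0 0 0 0 0; 0.0705 0 0 0 0 0; 0.1057 0 0 0 0 0; 0.141 0 0 0 0 0
```

Request:
arm_command(
  rows="-0.044 -0.001 0 0 0 -0.3",
)

```text
time_s: 31.7
ee_pos: [0.6124, -0.1644, 0.1914]
tool_rot: [-111.3, 89.8, -23.7]
contact_force: [1.2, -0.4, -0.1]
gripper_width: 0.0551
```

Request:
arm_command(
  rows="0 0.024 -0.03 -1.2 0 0; 0 0.048 -0.061 -2.4 0 0; 0 0.072 -0.091 -3.6 0 0",
)

```text
time_s: 32.0
ee_pos: [0.5361, -0.2529, 0.1898]
tool_rot: [-108.4, 89.8, -17.1]
contact_force: [0.5, -0.9, 0.1]
gripper_width: 0.0551
```

Request:
arm_command(
  rows="0 0.026 -0.029 -1.2 0 0; 0 0.052 -0.057 -2.4 0 0; 0 0.078 -0.086 -3.6 0 0; 0 0.078 -0.086 -3.6 0 0",
)

```text
time_s: 32.4
ee_pos: [0.4579, -0.3426, 0.1897]
tool_rot: [-126.3, 89.8, -31.8]
contact_force: [0.1, -0.2, -0.1]
gripper_width: 0.0551
```

Run:
```python
from h import *
P=cloud(grab('wrist')); st(); patch(P,(.46,-.34),.05,.066,.08,'knob'); patch(P,(.455,-.335),.05,.034,.048,'foot')
plan((.46,-.34,.048,4.8))
```

```text
t 32.45 pos [ 0.4592 -0.3413  0.1896] F [ 0.9 -0.6  0.7] w 0.0552 q [-21.  18.   5.  -0. -76.  26.]
knob 790 mean [ 0.4668 -0.3393  0.072 ] box [ 479.4 -337.4] [59.2 22.9] 5.6
foot 2641 mean [ 0.4617 -0.343   0.0401] box [ 461.7 -339. ] [58.8 58.7] 6.7
-> (0.46, -0.34, 0.048, 4.8) rows 4
   0.0355 0 0.0002 -0 -0 0; 0.071 0 0.0005 -0.1 -0 0.1; 0.1065 0 0.0008 -0.2 -0.1 0.2; 0.142 0 0.001 -0.2 -0.1 0.2
```

Request:
arm_command(
  rows="0.036 -0.001 0.001 0 0 0; 0.071 -0.001 0.001 0 0 0; 0.107 -0.001 0.001 0 0 0; 0.135 -0.001 0.001 0 0 0; 0.142 -0.001 0.001 0 0 0",
)

```text
time_s: 32.95
ee_pos: [0.4605, -0.337, 0.0439]
tool_rot: [42.7, 89.8, 137.5]
contact_force: [-0.9, 0.7, 0.3]
gripper_width: 0.0548
```

Request:
arm_command(
  rows="0 0 0 0 0 0; 0 0 0 0 0 0; 0 0 0 0 0 0; 0 0 0 0 0 0; 0 0 0 0 0 0",
  grip=0,
  grip_force=100,
)

```text
time_s: 33.45
ee_pos: [0.4626, -0.3393, 0.0494]
tool_rot: [-118.9, 89.6, -24.1]
contact_force: [-3.6, 0.8, 6.6]
gripper_width: 0.0212
```

Request:
arm_command(
  rows="-0.005 0 0 0 0 0; -0.025 0 0 0 0 0; -0.065 0 0 0 0 0; -0.105 0 0 0 0 0; -0.145 0 0 0 0 0",
)

```text
time_s: 33.95
ee_pos: [0.4612, -0.338, 0.1936]
tool_rot: [-89.2, 89.8, 5.5]
contact_force: [1.4, -1.3, -5.0]
gripper_width: 0.0208
```

Run:
```python
from h import *
st()
plan((.455,-.339,.225,4.8),pl(0,0,.225),pl(0,0,.142))
```

```text
t 33.95 pos [ 0.4612 -0.338   0.1936] F [ 1.4 -1.3 -5. ] w 0.0208 q [-21.  18.   5.  -0. -77.  25.]
-> (0.455, -0.339, 0.225, 4.8) rows 1
   -0.031 0.006 0 0 0 0.2
-> (np.float64(0.5595), np.float64(0.168), 0.225, 2.6) rows 12
   0 -0.0122 0.0412 0.2 0 0; 0 -0.0245 0.0825 0.4 0 0; 0 -0.0368 0.1238 0.5 0 0; 0 -0.049 0.165 0.7 0 0
   0 -0.0118 0.0415 0.2 0 0; 0 -0.0235 0.083 0.4 0 0; 0 -0.0353 0.1245 0.5 0 0; 0 -0.047 0.166 0.7 0 0
   0 -0.011 0.0418 0.2 0 0; 0 -0.022 0.0835 0.4 0 0; 0 -0.033 0.1252 0.6 0 0; 0 -0.044 0.167 0.8 0 0
-> (np.float64(0.5595), np.float64(0.168), 0.142, 2.6) rows 2
   0.0415 0 0 0 0 0; 0.083 0 0 0 0 0
```

Request:
arm_command(
  rows="-0.031 0.006 0 0 0 0.2",
)

```text
time_s: 34.05
ee_pos: [0.4561, -0.3389, 0.2258]
tool_rot: [-127.3, 89.8, -32.5]
contact_force: [-0.3, -0.7, -3.8]
gripper_width: 0.0209
```

Request:
arm_command(
  rows="0 -0.012 0.041 0.2 0 0; 0 -0.024 0.082 0.4 0 0; 0 -0.037 0.124 0.5 0 0; 0 -0.049 0.165 0.7 0 0",
)

```text
time_s: 34.45
ee_pos: [0.4903, -0.1684, 0.2228]
tool_rot: [62.5, 90.0, 156.5]
contact_force: [0.3, -0.0, -4.2]
gripper_width: 0.0208
```

Request:
arm_command(
  rows="0 -0.012 0.042 0.2 0 0; 0 -0.024 0.083 0.4 0 0; 0 -0.035 0.125 0.5 0 0; 0 -0.047 0.166 0.7 0 0",
)

```text
time_s: 34.85
ee_pos: [0.5252, 0.0006, 0.2227]
tool_rot: [106.9, 90.0, -159.8]
contact_force: [1.8, 0.0, -5.0]
gripper_width: 0.0209
```

Request:
arm_command(
  rows="0 -0.011 0.042 0.2 0 0; 0 -0.022 0.084 0.4 0 0; 0 -0.033 0.125 0.6 0 0; 0 -0.044 0.167 0.8 0 0; 0 -0.044 0.167 0.8 0 0",
)

```text
time_s: 35.35
ee_pos: [0.5596, 0.1729, 0.2209]
tool_rot: [71.7, 89.9, 164.5]
contact_force: [-0.4, -1.5, -5.4]
gripper_width: 0.0207
```

Run:
```python
from h import *
f=grab('side'); st(); crusts('side')
H,S,V=cv2.split(cv2.cvtColor(f['color'],cv2.COLOR_RGB2HSV)); P=cloud(f)
m=(np.hypot(P[...,0]-.56,P[...,1]-.168)<.05)&(H>18)&(H<35)&(S>100)&(P[...,2]>.12)
print(m.sum(),P[m].min(0),P[m].max(0))
plan(pl(0,0,.140))
```

```text
t 35.4 pos [0.5592 0.1705 0.2212] F [-0.9 -0.2 -6.2] w 0.0209 q [ 32.  19.  11.  -0. -82. -29.]
187 [0.52973327 0.14003346 0.18321159] [0.58296594 0.18790844 0.36397705]
-> (np.float64(0.5595), np.float64(0.168), 0.14, 2.6) rows 2
   0.041 -0.0005 -0.0005 0 -0 -0; 0.082 -0.001 -0.001 0.1 -0.1 -0.1
```

Request:
arm_command(
  rows="0.03 0 -0.001 0 0 0; 0.06 0 -0.001 0 0 0; 0.075 0 -0.001 0 0 0; 0.08 0 -0.001 0 0 0; 0.08 0 -0.001 0 0 0",
)

```text
time_s: 35.95
ee_pos: [0.5595, 0.1656, 0.1426]
tool_rot: [153.4, 89.9, -114.1]
contact_force: [0.1, 0.2, -4.8]
gripper_width: 0.0211
```

Request:
arm_command(
  rows="0.001 0 0 0 0 0; 0.003 0 0 0 0 0; 0.004 0 0 0 0 0; 0.004 0 0 0 0 0",
)

```text
time_s: 36.35
ee_pos: [0.5598, 0.1666, 0.1391]
tool_rot: [-165.7, 89.9, -73.1]
contact_force: [-0.1, -0.4, -4.8]
gripper_width: 0.0212
```

Run:
```python
from h import *
st(); plan(pl(0,0,.1335))
```

```text
t 36.35 pos [0.5598 0.1666 0.1391] F [-0.1 -0.4 -4.8] w 0.0212 q [ 32.  21.   1.   0. -71. -29.]
-> (np.float64(0.5595), np.float64(0.168), 0.1335, 2.6) rows 1
   0.006 0 0.001 0 -0.1 0
```

Request:
arm_command(
  rows="0.002 0 0.001 0 0 0; 0.003 0 0.001 0 0 0; 0.004 0 0.001 0 0 0; 0.005 0 0.001 0 0 0; 0.005 0 0.001 0 0 0",
)

```text
time_s: 36.85
ee_pos: [0.5597, 0.1675, 0.1338]
tool_rot: [177.1, 89.9, -90.3]
contact_force: [0.1, 0.3, -4.8]
gripper_width: 0.0208
```

Request:
arm_command(
  rows="0.001 0 0 0 0 0; 0.002 0 0 0 0 0; 0.002 0 0 0 0 0",
)

```text
time_s: 37.15
ee_pos: [0.5598, 0.1676, 0.1336]
tool_rot: [-125.4, 89.9, -32.8]
contact_force: [-5.1, -0.1, 5.5]
gripper_width: 0.0208
```

Run:
```python
from h import *
st()
```

```text
t 37.15 pos [0.5598 0.1676 0.1336] F [-5.1 -0.1  5.5] w 0.0208 q [ 32.  21.   1.   0. -70. -29.]
```

Request:
arm_command(
  rows="0 0 0 0 0 0; 0 0 0 0 0 0; 0 0 0 0 0 0; -0.03 0 0 0 0 0; -0.08 0 0 0 0 0",
  grip=0.05,
)

```text
time_s: 37.65
ee_pos: [0.5579, 0.1669, 0.2093]
tool_rot: [121.1, 89.5, -146.3]
contact_force: [1.0, 1.3, 0.0]
gripper_width: 0.05
```

Run:
```python
from h import *
st()
plan(pl(0,0,.225),(.612,-.1645,.2,-2.4),(.612,-.1645,.034,-2.4))
```

```text
t 37.65 pos [0.5579 0.1669 0.2093] F [1.  1.3 0. ] w 0.05 q [ 32.  19.   9.   0. -81. -29.]
-> (np.float64(0.5595), np.float64(0.168), 0.225, 2.6) rows 1
   -0.016 -0.001 0.001 0 -0.2 -0.4
-> (0.612, -0.1645, 0.2, -2.4) rows 8
   0.0032 -0.0048 -0.0418 0.6 0 0; 0.0065 -0.0095 -0.0835 1.2 0 0; 0.0098 -0.0142 -0.1252 1.9 0 0; 0.013 -0.019 -0.167 2.5 0 0
   0.0032 -0.0065 -0.0418 0.6 -0 0; 0.0065 -0.013 -0.0835 1.2 -0 0; 0.0098 -0.0195 -0.1252 1.9 -0.1 0; 0.013 -0.026 -0.167 2.5 -0.1 0
-> (0.612, -0.1645, 0.034, -2.4) rows 4
   0.0415 0 0 0 0 0; 0.083 0 0 0 0 0; 0.1245 0 0 0 0 0; 0.166 0 0 0 0 0
```

Request:
arm_command(
  rows="-0.016 -0.001 0.001 0 0 -0.4",
)

```text
time_s: 37.75
ee_pos: [0.5631, 0.1689, 0.2336]
tool_rot: [-88.3, 89.1, 4.3]
contact_force: [-0.3, -0.7, 0.2]
gripper_width: 0.0504
```

Request:
arm_command(
  rows="0.003 -0.005 -0.042 0.6 0 0; 0.006 -0.01 -0.084 1.2 0 0; 0.01 -0.014 -0.125 1.9 0 0; 0.013 -0.019 -0.167 2.5 0 0",
)

```text
time_s: 38.15
ee_pos: [0.5876, 0.0013, 0.2154]
tool_rot: [-97.3, 89.5, -7.2]
contact_force: [1.2, -0.3, 0.0]
gripper_width: 0.0499
```

Request:
arm_command(
  rows="0.003 -0.006 -0.042 0.6 0 0; 0.006 -0.013 -0.084 1.2 0 0; 0.01 -0.02 -0.125 1.9 0 0; 0.013 -0.026 -0.167 2.5 0 0; 0.013 -0.026 -0.167 2.5 0 0",
)

```text
time_s: 38.65
ee_pos: [0.6134, -0.1691, 0.2014]
tool_rot: [-109.1, 89.6, -21.8]
contact_force: [0.2, -0.0, -0.2]
gripper_width: 0.0502
```

Run:
```python
from h import *
P=cloud(grab('wrist')); st(); patch(P,(.612,-.164),.06,.045,.06,'handle')
f=grab('top'); cv2.imwrite('pics/top7.png',cv2.resize(f['color'][150:310,190:330],None,fx=3.5,fy=3.5)[:,:,::-1]); P=cloud(f)
patch(P,(.5595,.168),.06,.112,.135,'weight foot top'); patch(P,(.5595,.168),.05,.15,.17,'knob')
P=cloud(grab('side')); patch(P,(.5595,.168),.05,.15,.17,'knob s'); patch(P,(.455,-.339),.11,.079,.091,'rim R'); crusts('side')
plan((.612,-.1645,.034,-2.4))
```

```text
t 38.7 pos [ 0.6135 -0.167   0.2018] F [-0.2  0.  -0.9] w 0.05 q [ -1.  25.  16.   0. -81.  -2.]
handle 1570 mean [ 0.6131 -0.1651  0.0518] box [ 613.4 -163. ] [79.2 15.5] 87.8
weight foot top 327 mean [0.556  0.1643 0.125 ] box [557.5 165.2] [57.8 55.6] 5.8
knob 68 mean [0.5578 0.1653 0.1574] box [558.2 165. ] [22.4 20.7] 4.7
knob s 44 mean [0.5598 0.1649 0.1565] box [559.  166.4] [19.6 23.5] 37.0
rim R 768 mean [ 0.4553 -0.3406  0.0846] box [ 477.3 -321.5] [168.9 186.8] 5.4
-> (0.612, -0.1645, 0.034, -2.4) rows 4
   0.0422 0.0008 -0.0002 0 0 0.1; 0.0845 0.0015 -0.0005 0 0 0.2; 0.1268 0.0023 -0.0008 0 0 0.3; 0.169 0.003 -0.001 0 0 0.4
```

View pics/top7.png

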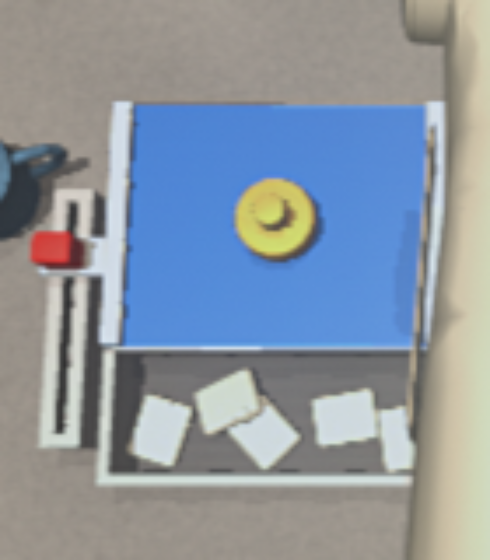

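Request:
arm_command(
  rows="0.042 0 0 0 0 0; 0.084 0 0 0 0 0; 0.127 0 0 0 0 0; 0.16 0 0 0 0 0; 0.166 0 0 0 0 0.3",
)

```text
time_s: 39.35
ee_pos: [0.6117, -0.1626, 0.0325]
tool_rot: [87.3, 89.6, 175.0]
contact_force: [-1.1, -0.2, -0.8]
gripper_width: 0.0503
```

Request:
arm_command(
  rows="0 0 0 0 0 0; 0 0 0 0 0 0; 0 0 0 0 0 0; 0 0 0 0 0 0; 0 0 0 0 0 0",
  grip=0,
  grip_force=80,
)

```text
time_s: 39.85
ee_pos: [0.6164, -0.1644, 0.0395]
tool_rot: [-98.4, 89.6, -10.7]
contact_force: [-1.7, 1.7, 6.7]
gripper_width: 0.0139
```

Request:
arm_command(
  rows="-0.01 0 0 0 0 0; -0.04 0 0 0 0 0; -0.08 0 0 0 0 0; -0.12 0 0 0 0 0; -0.16 0 0 0 0 0",
)

```text
time_s: 40.35
ee_pos: [0.614, -0.1644, 0.1992]
tool_rot: [-105.2, 89.8, -17.6]
contact_force: [1.6, 0.0, -2.9]
gripper_width: 0.0138
```

Run:
```python
from h import *
st(); P=cloud(grab('top')); print(P.shape)
for n in ('top','side'):
    P=cloud(grab(n)) ; m=(P[...,2]>.08)&(P[...,2]<.091)&(P[...,1]<-.25)&(P[...,1]>-.43)&(P[...,0]>.37)&(P[...,0]<.53)
    print(n,m.sum(),cv2.minAreaRect((P[m][:,:2]*1000).astype(np.float32)))
plan((.454,-.341,.19,5),(.454,-.341,.12,5))
```

```text
t 40.35 pos [ 0.614  -0.1644  0.1992] F [ 1.6  0.  -2.9] w 0.0138 q [ -1.  25.  16.   0. -81.  -2.]
(400, 640, 3)
top 473 ((452.88336181640625, -340.7463073730469), (119.89537048339844, 152.45867919921875), 5.4688191413879395)
side 696 ((455.0492858886719, -340.8442077636719), (121.10857391357422, 153.02102661132812), 5.757823944091797)
-> (0.454, -0.341, 0.19, 5) rows 6
   0.0017 0.0257 -0.0303 -1.2 -0 0.1; 0.0033 0.0513 -0.0607 -2.5 -0.1 0.2; 0.005 0.077 -0.091 -3.7 -0.1 0.3
   0.0017 0.0277 -0.029 -1.2 0 0.1; 0.0033 0.0553 -0.058 -2.5 0 0.2; 0.005 0.083 -0.087 -3.7 0 0.3
-> (0.454, -0.341, 0.12, 5) rows 2
   0.035 0 0 0 0 0; 0.07 0 0 0 0 0
```

Request:
arm_command(
  rows="0.002 0.026 -0.03 -1.2 0 0; 0.003 0.051 -0.061 -2.5 0 0; 0.005 0.077 -0.091 -3.7 0 0.3",
)

```text
time_s: 40.8
ee_pos: [0.532, -0.2525, 0.1906]
tool_rot: [89.3, 89.7, -179.3]
contact_force: [-0.5, -0.2, -0.9]
gripper_width: 0.0139
```

Request:
arm_command(
  rows="0.002 0.028 -0.029 -1.2 0 0; 0.003 0.055 -0.058 -2.5 0 0; 0.005 0.083 -0.088 -4 0 0.3; 0.03 0.083 -0.088 -4 0 0.3; 0.06 0.083 -0.088 -4 0 0.3",
)

```text
time_s: 41.3
ee_pos: [0.4517, -0.343, 0.1318]
tool_rot: [98.8, 89.6, -166.1]
contact_force: [0.6, 0.3, -2.0]
gripper_width: 0.0141
```

Request:
arm_command(
  rows="0.004 0 0 0 0 0; 0.006 0 0 0 0 0; 0.006 0 0 0 0 0; 0.006 0 0 0 0 0",
)

```text
time_s: 41.7
ee_pos: [0.4533, -0.3421, 0.1273]
tool_rot: [104.5, 89.6, -160.2]
contact_force: [0.5, -0.0, -1.5]
gripper_width: 0.0137
```

Run:
```python
from h import *
st(); P=cloud(grab('side')); m=(P[...,2]>.085)&(P[...,2]<.118)&(P[...,1]<-.25)&(P[...,1]>-.43)&(P[...,0]>.37)&(P[...,0]<.53)
print(np.histogram(P[m][:,2],bins=np.arange(.085,.12,.003)), cv2.minAreaRect((P[m&(P[...,2]>.1)][:,:2]*1000).astype(np.float32)))
plan((.454,-.342,.112,5.2))
```

```text
t 41.7 pos [ 0.4533 -0.3421  0.1273] F [ 0.5 -0.  -1.5] w 0.0137 q [-21.  20.  -2.   0. -68.  26.]
(array([  23,    3,    0,    0,    4,   51,  706, 1585,  349,   19,    6]), array([0.085, 0.088, 0.091, 0.094, 0.097, 0.1  , 0.103, 0.106, 0.109,
       0.112, 0.115, 0.118])) ((454.21246337890625, -342.5033874511719), (128.77676391601562, 159.8108367919922), 5.312562465667725)
-> (0.454, -0.342, 0.112, 5.2) rows 1
   0.015 -0.001 0 0.1 -0.1 -0.4
```

Request:
arm_command(
  rows="0.004 -0.001 0.002 0 0 0; 0.007 -0.001 0.002 0 0 -0.2; 0.01 -0.001 0.002 0 0 -0.4; 0.013 -0.001 0.002 0 0 -0.4; 0.014 -0.001 0.002 0 0 -0.4",
)

```text
time_s: 42.25
ee_pos: [0.4528, -0.3398, 0.1135]
tool_rot: [123.0, 89.9, -141.7]
contact_force: [-4.7, 7.5, 14.7]
gripper_width: 0.0138
```

Request:
arm_command(
  rows="0.001 0 0 0 0 0; 0.002 0 0 0 0 0; 0.002 0 0 0 0 0",
)

```text
time_s: 42.55
ee_pos: [0.4529, -0.3398, 0.1135]
tool_rot: [167.7, 89.9, -96.9]
contact_force: [-6.8, 7.9, 19.0]
gripper_width: 0.014
```

Run:
```python
from h import *
st(); P=cloud(grab('side')); lid(P,(.454,-.341),tag='R')
```

```text
t 42.55 pos [ 0.4529 -0.3398  0.1135] F [-6.8  7.9 19. ] w 0.014 q [-21.  20.  -4.   0. -66.  26.]
R 2141 flange z 0.0934 tilt deg [ 0.13 -0.07]
R handle 228 mean [ 0.4546 -0.3545  0.1276] box [ 455.8 -350.4] [37.  54.5] 27.8
```

Seated. Release, then go for the lid of the scraper's tub.

Request:
arm_command(
  rows="0 0 0 0 0 0; 0 0 0 0 0 0; -0.03 0 0 0 0 0; -0.06 0 0 0 0 0; -0.09 0 0 0 0 0",
  grip=0.05,
)

```text
time_s: 43.1
ee_pos: [0.453, -0.3399, 0.2004]
tool_rot: [92.2, 89.8, -172.5]
contact_force: [0.7, -0.2, -0.0]
gripper_width: 0.0498
```

Run:
```python
from h import *
st(); P=cloud(grab('side')); lid(P,(.454,-.341),tag='R'); lid(P,(.457,-.155),tag='S')
plan((.457,-.1545,.19,4),(.457,-.1545,.105,4))
```

```text
t 43.1 pos [ 0.453  -0.3399  0.2004] F [ 0.7 -0.2 -0. ] w 0.0498 q [-21.  17.   5.   0. -78.  26.]
R 2787 flange z 0.0935 tilt deg [0.11 0.03]
R handle 272 mean [ 0.4537 -0.3431  0.1265] box [ 454.1 -340.6] [17.1 80.2] 5.5
S 812 flange z 0.0946 tilt deg [ 1.71 -0.11]
S handle 34 mean [ 0.4509 -0.1433  0.1255] box [ 451.1 -141.8] [ 6.3 56. ] 1.8
-> (0.457, -0.1545, 0.19, 4) rows 5
   0.003 -0.0038 0.0372 0.3 -0.1 0; 0.006 -0.0076 0.0744 0.5 -0.2 0.1; 0.009 -0.0114 0.1116 0.8 -0.2 0.1; 0.012 -0.0152 0.1488 1 -0.3 0.2; 0.015 -0.019 0.186 1.3 -0.4 0.2
-> (0.457, -0.1545, 0.105, 4) rows 2
   0.0425 0 0 0 0 0; 0.085 0 0 0 0 0
```

Request:
arm_command(
  rows="0.003 -0.004 0.037 0.3 0 0; 0.006 -0.008 0.074 0.5 0 0; 0.009 -0.011 0.112 0.8 -0.2 0; 0.012 -0.015 0.149 1 -0.3 0; 0.015 -0.019 0.186 1.3 -0.4 0.2",
)

```text
time_s: 43.65
ee_pos: [0.4548, -0.1516, 0.1843]
tool_rot: [39.6, 89.5, 133.6]
contact_force: [0.3, -0.8, -0.1]
gripper_width: 0.0501
```

Request:
arm_command(
  rows="0.04 0 0 0 0 0; 0.075 0 0 0 0 0; 0.083 0 0 0 0 0; 0.083 0 0 0 0 0",
)

```text
time_s: 44.05
ee_pos: [0.4538, -0.1526, 0.101]
tool_rot: [52.3, 89.4, 146.2]
contact_force: [-0.5, -0.1, 0.7]
gripper_width: 0.0498
```

Request:
arm_command(
  rows="0 0 0 0 0 0; 0 0 0 0 0 0; 0 0 0 0 0 0; 0 0 0 0 0 0; 0 0 0 0 0 0",
  grip=0,
)

```text
time_s: 44.55
ee_pos: [0.4559, -0.1527, 0.1037]
tool_rot: [15.8, 89.7, 109.8]
contact_force: [0.1, -0.1, 6.9]
gripper_width: 0.0144
```

Request:
arm_command(
  rows="-0.01 0 0 0 0 0; -0.03 0 0 0 0 0; -0.06 0 0 0 0 0; -0.09 0 0 0 0 0; -0.12 0 0 0 0 0",
)

```text
time_s: 45.05
ee_pos: [0.4547, -0.153, 0.2234]
tool_rot: [38.2, 89.5, 132.2]
contact_force: [0.8, -0.9, -1.5]
gripper_width: 0.0141
```

Run:
```python
from h import *
st(); 
plan((.612,-.162,.215,-2.4),(.612,-.162,.045,-2.4))
```

```text
t 45.05 pos [ 0.4547 -0.153   0.2234] F [ 0.8 -0.9 -1.5] w 0.0141 q [ -0.   7.  -4.  -0. -79.   4.]
-> (0.612, -0.162, 0.215, -2.4) rows 4
   0.0018 -0.039 -0.005 1.6 0.1 -0.1; 0.0035 -0.078 -0.01 3.2 0.2 -0.2; 0.0052 -0.117 -0.015 4.8 0.3 -0.2; 0.007 -0.156 -0.02 6.4 0.4 -0.3
-> (0.612, -0.162, 0.045, -2.4) rows 4
   0.0425 0 0 0 0 0; 0.085 0 0 0 0 0; 0.1275 0 0 0 0 0; 0.17 0 0 0 0 0
```

Request:
arm_command(
  rows="0.002 -0.039 -0.005 1.6 0 0; 0.004 -0.078 -0.01 3.2 0.2 0; 0.005 -0.117 -0.015 4.8 0.3 0; 0.007 -0.156 -0.02 6.4 0.4 -0.3; 0.007 -0.156 -0.02 6.4 0.4 -0.3",
)

```text
time_s: 45.55
ee_pos: [0.6147, -0.1618, 0.2104]
tool_rot: [90.7, 89.7, 178.3]
contact_force: [0.4, -0.4, -2.9]
gripper_width: 0.0143
```

Request:
arm_command(
  rows="0.042 0 0 0 0 0; 0.085 0 0 0 0 0; 0.127 0 0 0 0 0; 0.16 0 0 0 0 0; 0.178 0 0 0 0 0",
)

```text
time_s: 46.05
ee_pos: [0.6096, -0.1619, 0.0327]
tool_rot: [87.9, 89.7, 175.4]
contact_force: [-0.4, -0.7, -2.0]
gripper_width: 0.0147
```

Request:
arm_command(
  rows="0.002 0 0 0 0 0; 0.004 0 0 0 0 0; 0.006 0 0 0 0 0; 0.008 0 0 0 0 0; 0.008 0 0 0 0 0",
)

```text
time_s: 46.55
ee_pos: [0.6132, -0.1625, 0.0299]
tool_rot: [-114.1, 89.8, -26.5]
contact_force: [0.1, -1.3, 3.9]
gripper_width: 0.0145
```

Run:
```python
from h import *
st()
```

```text
t 46.55 pos [ 0.6132 -0.1625  0.0299] F [ 0.1 -1.3  3.9] w 0.0145 q [ -1.  31.   1.   0. -59.  -2.]
```

Request:
arm_command(
  rows="0 0 0 0 0 0; 0 0 0 0 0 0; -0.04 0 0 0 0 0; -0.08 0 0 0 0 0; -0.125 0 0 0 0 0",
  grip=0.05,
)

```text
time_s: 47.05
ee_pos: [0.6114, -0.1621, 0.1535]
tool_rot: [105.4, 89.9, -167.0]
contact_force: [1.6, 0.5, -0.6]
gripper_width: 0.0501
```

Run:
```python
from h import *
st(); P=cloud(grab('top')); patch(P,(.325,-.02),.06,.06,.075,'bar top')
P=cloud(grab('side')); patch(P,(.325,-.02),.06,.06,.075,'bar side')
plan((.612,-.162,.19,-2.4),(.326,-.02,.16,3.2),(.326,-.02,.038,3.2))
```

```text
t 47.05 pos [ 0.6114 -0.1621  0.1535] F [ 1.6  0.5 -0.6] w 0.0501 q [ -1.  26.  11.   0. -75.  -2.]
bar top none 0
bar side 159 mean [ 0.3264 -0.0225  0.0659] box [326.4 -20.7] [19.7 71.2] 3.4
-> (0.612, -0.162, 0.19, -2.4) rows 1
   -0.029 0.004 0.001 0 -0.2 0.8
-> (0.326, -0.02, 0.16, 3.2) rows 8
   0.0038 0.0365 0.0162 -0.7 0 0; 0.0075 0.073 0.0325 -1.4 0 0; 0.0112 0.1095 0.0488 -2.1 0 0; 0.015 0.146 0.065 -2.8 0 0
   0.0038 0.0355 0.018 -0.7 0 0; 0.0075 0.071 0.036 -1.4 0 0; 0.0112 0.1065 0.054 -2.1 0 0; 0.015 0.142 0.072 -2.8 0 0
-> (0.326, -0.02, 0.038, 3.2) rows 3
   0.0407 0 0 0 0 0; 0.0813 0 0 0 0 0; 0.122 0 0 0 0 0
```

Request:
arm_command(
  rows="-0.029 0.004 0.001 0 0 0.8",
)

```text
time_s: 47.25
ee_pos: [0.6067, -0.1603, 0.1797]
tool_rot: [86.7, 88.9, 174.3]
contact_force: [-0.0, -0.6, -1.5]
gripper_width: 0.0501
```

Request:
arm_command(
  rows="0.004 0.036 0.016 -0.7 0 0; 0.008 0.073 0.032 -1.4 0 0; 0.011 0.11 0.049 -2.1 0 0; 0.015 0.146 0.065 -2.8 0 0",
)

```text
time_s: 47.65
ee_pos: [0.4635, -0.0894, 0.1686]
tool_rot: [89.7, 89.2, -180.0]
contact_force: [-0.6, -0.2, 1.5]
gripper_width: 0.0499
```

Request:
arm_command(
  rows="0.004 0.036 0.018 -0.7 0 0; 0.008 0.071 0.036 -1.4 0 0; 0.011 0.106 0.054 -2.1 0 0; 0.015 0.142 0.072 -2.8 0 0; 0.015 0.142 0.072 -2.8 0 0",
)

```text
time_s: 48.15
ee_pos: [0.3186, -0.018, 0.1554]
tool_rot: [80.7, 89.2, 174.1]
contact_force: [0.1, 0.4, 1.0]
gripper_width: 0.05
```

Run:
```python
from h import *
P=cloud(grab('wrist')); st(); patch(P,(.325,-.02),.06,.06,.072,'bar')
plan((.326,-.02,.039,3.2))
```

```text
t 48.2 pos [ 0.3209 -0.0182  0.1561] F [ 0.2 -1.   0.1] w 0.05 q [ 25. -10. -30.  -0. -70. -22.]
bar 2626 mean [ 0.3265 -0.0209  0.0649] box [326.5 -19.1] [20.  69.4] 3.0
-> (0.326, -0.02, 0.039, 3.2) rows 3
   0.039 -0.0023 -0.0007 0.1 0 -0.2; 0.078 -0.0047 -0.0013 0.1 0.1 -0.5; 0.117 -0.007 -0.002 0.2 0.1 -0.7
```

Request:
arm_command(
  rows="0.039 -0.003 -0.001 0 0 -0.3; 0.078 -0.005 -0.001 0 0 -0.7; 0.11 -0.005 -0.001 0 0 -0.7; 0.117 -0.005 -0.001 0 0 -0.7; 0.117 -0.005 -0.001 0 0 -0.7",
)

```text
time_s: 48.7
ee_pos: [0.3257, -0.02, 0.0386]
tool_rot: [97.8, 89.8, -169.0]
contact_force: [0.8, -0.2, 0.4]
gripper_width: 0.0499
```

Request:
arm_command(
  rows="0 0 0 0 0 0; 0 0 0 0 0 0; 0 0 0 0 0 0; 0 0 0 0 0 0; 0 0 0 0 0 0",
  grip=0,
  grip_force=100,
)

```text
time_s: 49.2
ee_pos: [0.3268, -0.0191, 0.0402]
tool_rot: [-33.4, 89.9, 59.8]
contact_force: [-1.6, -0.1, 6.3]
gripper_width: 0.0184
```

Request:
arm_command(
  rows="-0.005 0 0 0 0 0; -0.03 0 0 0 0 0; -0.07 0 0 0 0 0; -0.11 0 0 0 0 0; -0.15 0 0 0 0 0",
)

```text
time_s: 49.7
ee_pos: [0.3251, -0.0198, 0.1908]
tool_rot: [57.6, 89.9, 150.7]
contact_force: [0.8, 0.8, -1.7]
gripper_width: 0.0183
```

Run:
```python
from h import *
st()
for n in ('top','side'):
    P=cloud(grab(n)) ; m=(P[...,2]>.08)&(P[...,2]<.091)&(P[...,1]<-.06)&(P[...,1]>-.25)&(P[...,0]>.38)&(P[...,0]<.53)
    print(n,m.sum(),cv2.minAreaRect((P[m][:,:2]*1000).astype(np.float32)))
plan((.456,-.154,.19,4),(.456,-.154,.06,4))
```

```text
t 49.7 pos [ 0.3251 -0.0198  0.1908] F [ 0.8  0.8 -1.7] w 0.0183 q [ 25. -11. -26.  -0. -75. -21.]
top 444 ((456.0305480957031, -154.75772094726562), (120.10980224609375, 150.40594482421875), 3.993269681930542)
side 530 ((457.755859375, -155.10623168945312), (120.38397979736328, 154.1652374267578), 4.219144344329834)
-> (0.456, -0.154, 0.19, 4) rows 5
   0.001 -0.0238 -0.0284 -0.2 0 0.1; 0.002 -0.0476 -0.0568 -0.3 0.1 0.2; 0.003 -0.0714 -0.0852 -0.5 0.1 0.3; 0.004 -0.0952 -0.1136 -0.6 0.2 0.4; 0.005 -0.119 -0.142 -0.8 0.2 0.5
-> (0.456, -0.154, 0.06, 4) rows 3
   0.0433 0 0 0 0 0; 0.0867 0 0 0 0 0; 0.13 0 0 0 0 0
```

Request:
arm_command(
  rows="0.001 -0.024 -0.028 0 0 0; 0.002 -0.048 -0.057 -0.3 0 0; 0.003 -0.071 -0.085 -0.5 0 0.3; 0.004 -0.095 -0.114 -0.6 0 0.4; 0.004 -0.12 -0.143 -0.8 0.2 0.5",
)

```text
time_s: 50.3
ee_pos: [0.4536, -0.1569, 0.1834]
tool_rot: [97.1, 89.3, -169.0]
contact_force: [0.2, 0.8, -2.8]
gripper_width: 0.0182
```

Request:
arm_command(
  rows="0 0 0 0 0 0; 0.03 0 0 0 0 0; 0.07 0 0 0 0 0; 0.11 0 0 0 0 0; 0.132 0 0 0 0 0",
)

```text
time_s: 50.8
ee_pos: [0.449, -0.1555, 0.0489]
tool_rot: [92.4, 89.0, -173.7]
contact_force: [-0.1, -0.4, -3.1]
gripper_width: 0.0185
```

Request:
arm_command(
  rows="0.003 0 0 0 0 0; 0.006 0 0 0 0 0; 0.008 0 0 0 0 0; 0.009 0 0 0 0 0; 0.009 0 0 0 0 0",
)

```text
time_s: 51.3
ee_pos: [0.4528, -0.1563, 0.0459]
tool_rot: [110.7, 89.5, -155.3]
contact_force: [-5.2, 2.5, 7.8]
gripper_width: 0.0184
```

Run:
```python
from h import *
st()
```

```text
t 51.3 pos [ 0.4528 -0.1563  0.0459] F [-5.2  2.5  7.8] w 0.0184 q [ -0.  15. -22.   0. -53.   4.]
```

Contact with the tub floor. Release, rise and check.

Request:
arm_command(
  rows="0 0 0 0 0 0; 0 0 0 0 0 0; 0 0 0 0 0 0; -0.04 0 0 0 0 0; -0.085 0 0 0 0 0",
  grip=0.05,
)

```text
time_s: 51.8
ee_pos: [0.4518, -0.1559, 0.1284]
tool_rot: [99.0, 89.1, -167.1]
contact_force: [2.6, 0.2, -0.4]
gripper_width: 0.05
```

Request:
arm_command(
  rows="-0.03 0 0 0 0 0; -0.06 0 0 0 0 0; -0.06 0 0 0 0 0",
)

```text
time_s: 52.1
ee_pos: [0.4563, -0.1564, 0.1932]
tool_rot: [159.6, 89.7, -106.4]
contact_force: [-0.1, 0.2, 0.2]
gripper_width: 0.0496
```

Run:
```python
from h import *
f=grab('wrist'); st(); P=cloud(f); save(f,'w4')
patch(P,(.455,-.156),.05,.062,.08,'bar'); patch(P,(.455,-.156),.06,.028,.046,'block')
plan((.455,-.156,.22,3.5),(.6125,-.1625,.2,-2.4),(.6125,-.1625,.03,-2.4))
```

```text
t 52.15 pos [ 0.4551 -0.1559  0.1908] F [ 1.2 -0.4 -1.6] w 0.0502 q [ -0.   8.  -8.   0. -74.   4.]
bar 2085 mean [ 0.4542 -0.1581  0.0709] box [ 453.9 -156. ] [20.  69.6] 4.8
block 3565 mean [ 0.4539 -0.1649  0.0354] box [ 457.8 -155.3] [108.6 109.9] 4.2
-> (0.455, -0.156, 0.22, 3.5) rows 1
   -0.029 0 0 0.5 -0.2 -0.3
-> (0.6125, -0.1625, 0.2, -2.4) rows 4
   0.005 -0.0392 -0.004 1.5 0 0; 0.01 -0.0785 -0.008 3 0 0; 0.015 -0.1178 -0.012 4.4 0 0; 0.02 -0.157 -0.016 5.9 0 0
-> (0.6125, -0.1625, 0.03, -2.4) rows 4
   0.0425 0 0 0 0 0; 0.085 0 0 0 0 0; 0.1275 0 0 0 0 0; 0.17 0 0 0 0 0
```

View pics/w4.png

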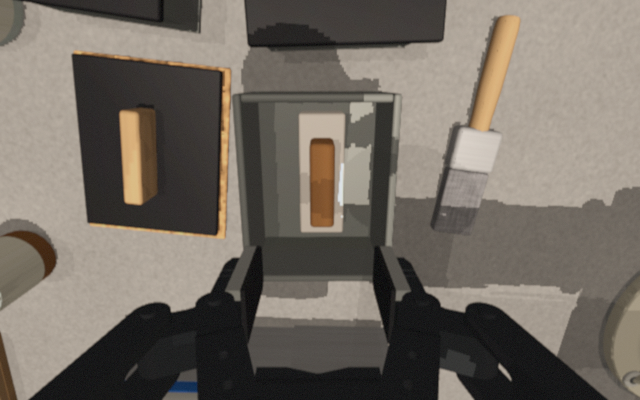

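Picture 13: the scraper stands upright in its tub (bar at 321,183); the lid lies flat on the mat (handle 138,155). Next the lid.

Request:
arm_command(
  rows="-0.029 0 0 0.5 0 -0.3",
)

```text
time_s: 52.25
ee_pos: [0.4517, -0.1548, 0.2139]
tool_rot: [90.1, 89.2, -176.4]
contact_force: [0.5, 0.0, -0.4]
gripper_width: 0.0498
```

Request:
arm_command(
  rows="0.005 -0.039 -0.004 1.5 0 0; 0.01 -0.078 -0.008 3 0 0; 0.015 -0.118 -0.012 4.4 0 0; 0.02 -0.157 -0.016 5.9 0 0; 0.02 -0.157 -0.016 5.9 0 0",
)

```text
time_s: 52.75
ee_pos: [0.6136, -0.1617, 0.1909]
tool_rot: [102.1, 89.3, -170.4]
contact_force: [-1.0, -0.5, -0.1]
gripper_width: 0.0502
```

Run:
```python
from h import *
P=cloud(grab('wrist')); st(); patch(P,(.612,-.163),.06,.045,.06,'handle')
plan((.6125,-.1625,.031,-2.4))
```

```text
t 52.8 pos [ 0.6122 -0.1618  0.1923] F [-0.8  0.4 -0.2] w 0.05 q [ -1.  25.  16.   0. -81.  -2.]
handle 1740 mean [ 0.6142 -0.1651  0.0518] box [ 614.1 -163.3] [79.6 15.8] 87.3
-> (0.6125, -0.1625, 0.031, -2.4) rows 4
   0.0402 -0.0005 0 0 -0 -0.2; 0.0805 -0.001 0 0 -0.1 -0.4; 0.1208 -0.0015 0 0 -0.2 -0.5; 0.161 -0.002 0 0 -0.2 -0.7
```

Request:
arm_command(
  rows="0.04 0 0 0 0 0; 0.08 -0.001 0 0 0 -0.4; 0.121 -0.001 -0.001 0 0 -0.7; 0.155 -0.001 -0.001 0 0 -0.7; 0.16 -0.001 -0.001 0 0 -0.7",
)

```text
time_s: 53.3
ee_pos: [0.6073, -0.1632, 0.032]
tool_rot: [132.6, 89.8, -139.9]
contact_force: [-0.7, 0.1, -0.2]
gripper_width: 0.0499
```

Request:
arm_command(
  rows="0 0 0 0 0 0; 0 0 0 0 0 0; 0 0 0 0 0 0; 0 0 0 0 0 0; 0 0 0 0 0 0",
  grip=0,
  grip_force=80,
)

```text
time_s: 53.8
ee_pos: [0.6132, -0.164, 0.0396]
tool_rot: [-109.6, 89.3, -22.0]
contact_force: [-1.3, -0.7, 6.8]
gripper_width: 0.0133
```

Request:
arm_command(
  rows="-0.01 0 0 0 0 0; -0.04 0 0 0 0 0; -0.08 0 0 0 0 0; -0.12 0 0 0 0 0; -0.16 0 0 0 0 0",
)

```text
time_s: 54.3
ee_pos: [0.6101, -0.163, 0.1992]
tool_rot: [-111.9, 89.5, -24.3]
contact_force: [1.3, 0.5, -1.5]
gripper_width: 0.0136
```

Run:
```python
from h import *
st(); plan((.4565,-.1545,.18,4),(.4565,-.1545,.122,4))
```

```text
t 54.3 pos [ 0.6101 -0.163   0.1992] F [ 1.3  0.5 -1.5] w 0.0136 q [ -1.  24.  15.   0. -81.  -2.]
-> (0.4565, -0.1545, 0.18, 4) rows 4
   0.0045 0.0385 0.0005 -1.6 -0 0.1; 0.009 0.077 0.001 -3.2 -0.1 0.2; 0.0135 0.1155 0.0015 -4.8 -0.2 0.3; 0.018 0.154 0.002 -6.4 -0.2 0.4
-> (0.4565, -0.1545, 0.122, 4) rows 2
   0.029 0 0 0 0 0; 0.058 0 0 0 0 0
```

Request:
arm_command(
  rows="0.005 0.038 0 -1.6 0 0; 0.009 0.077 0.001 -3.2 0 0; 0.014 0.115 0.001 -4.8 0 0.3; 0.018 0.154 0.002 -6.4 0 0.4; 0.018 0.154 0.002 -6.4 0 0.4",
)

```text
time_s: 54.8
ee_pos: [0.4517, -0.1542, 0.1776]
tool_rot: [122.3, 89.8, -143.7]
contact_force: [1.5, -0.2, -1.0]
gripper_width: 0.0138
```

Request:
arm_command(
  rows="0.02 0 0 0 0 0; 0.04 0 0 0 0 0; 0.053 0 0 0 0 0; 0.053 0 0 0 0 0; 0.053 0 0 0 0 0",
)

```text
time_s: 55.3
ee_pos: [0.4574, -0.155, 0.1255]
tool_rot: [-175.2, 89.8, -81.2]
contact_force: [0.7, -0.3, -1.7]
gripper_width: 0.0137
```

Run:
```python
from h import *
st(); P=cloud(grab('side')); m=(P[...,2]>.085)&(P[...,2]<.118)&(P[...,1]<-.06)&(P[...,1]>-.25)&(P[...,0]>.37)&(P[...,0]<.53)
print(np.histogram(P[m][:,2],bins=np.arange(.085,.12,.003))[0], cv2.minAreaRect((P[m&(P[...,2]>.097)][:,:2]*1000).astype(np.float32)))
plan((.4565,-.1545,.112,4))
```

```text
t 55.3 pos [ 0.4574 -0.155   0.1255] F [ 0.7 -0.3 -1.7] w 0.0137 q [  0.  11. -15.   0. -64.   4.]
[  38    2    0    5   24  261 1182  620   35    9    9] ((458.31793212890625, -155.3560028076172), (128.31378173828125, 162.16810607910156), 4.188939094543457)
-> (0.4565, -0.1545, 0.112, 4) rows 1
   0.014 0.001 0.001 0 -0.2 0.1
```

Lid (458.3, −155.4) over tub (457.8, −155.1) in the same view: centred. Lower.

Request:
arm_command(
  rows="0.004 0 0 0 0 0; 0.007 0.001 0 0 0 0; 0.01 0.001 0 0 0 0; 0.013 0.001 0 0 0 0; 0.014 0.001 0 0 0 0",
)

```text
time_s: 55.85
ee_pos: [0.4558, -0.155, 0.1135]
tool_rot: [-173.8, 89.7, -79.8]
contact_force: [-12.5, 8.0, 28.2]
gripper_width: 0.0138
```

Run:
```python
from h import *
st(); P=cloud(grab('side')); lid(P,(.457,-.155),tag='S')
```

```text
t 55.85 pos [ 0.4558 -0.155   0.1135] F [-12.5   8.   28.2] w 0.0138 q [  0.  11. -16.   0. -63.   4.]
S 1656 flange z 0.0933 tilt deg [-0.02 -0.19]
S handle 195 mean [ 0.4574 -0.1674  0.1282] box [ 457.1 -160.2] [39.7 70.2] 22.8
```

Request:
arm_command(
  rows="0 0 0 0 0 0; 0 0 0 0 0 0; -0.03 0 0 0 0 0; -0.07 0 0 0 0 0; -0.11 0 0 0 0 0",
  grip=0.055,
)

```text
time_s: 56.4
ee_pos: [0.4555, -0.1547, 0.2214]
tool_rot: [153.4, 89.8, -112.6]
contact_force: [1.4, -0.4, 0.4]
gripper_width: 0.0549
```

Run:
```python
from h import *
st()
P=cloud(grab('wrist')); lid(P,(.457,-.155),tag='S wrist')
for n in ('side','top'):
    f=grab(n); P=cloud(f); 
    if n=='side': lid(P,(.457,-.155),tag='S'); 
    lid(P,(.454,-.341),tag='R');lid(P,(.623,-.35),tag='F')
    H,S,V=cv2.split(cv2.cvtColor(f['color'],cv2.COLOR_RGB2HSV)); m=((H<6)|(H>174))&(S>130)&(P[...,2]>.12)&(P[...,2]<.14)&(P[...,1]>.28)&(P[...,1]<.36)
    print(n,'grip',m.sum(),P[m].mean(0),cv2.minAreaRect((P[m][:,:2]*1000).astype(np.float32)))
plan((.456,-.155,.25,3.5),(.529,.327,.24,2.6),(.529,.327,.105,2.6))
```

```text
t 56.4 pos [ 0.4555 -0.1547  0.2214] F [ 1.4 -0.4  0.4] w 0.0549 q [  0.   7.  -5.   0. -78.   4.]
S wrist 21710 flange z 0.0923 tilt deg [-0.02 -0.05]
S wrist handle 2286 mean [ 0.4572 -0.1571  0.1259] box [ 457.1 -154.5] [15.8 79.6] 3.8
S 2011 flange z 0.0934 tilt deg [ 0.04 -0.06]
S handle 195 mean [ 0.4565 -0.1595  0.1265] box [ 456.7 -157.4] [16.4 82.3] 4.2
R 2820 flange z 0.0935 tilt deg [0.12 0.01]
R handle 266 mean [ 0.4536 -0.3423  0.1267] box [ 454.2 -340.7] [16.6 80.9] 5.5
F 2574 flange z 0.0937 tilt deg [ 0.   -0.17]
F handle 257 mean [ 0.6227 -0.3522  0.1267] box [ 623.7 -351. ] [80.7 16.7] 85.8
side grip 0 [nan nan nan] ((0.0, 0.0), (0.0, 0.0), 0.0)
R 1098 flange z 0.0935 tilt deg [ 0.15 -0.05]
R handle 62 mean [ 0.4523 -0.3647  0.1268] box [ 448.6 -361. ] [14.9 39.4] 28.4
F 1045 flange z 0.0934 tilt deg [-0.47  0.07]
F handle 162 mean [ 0.6221 -0.3528  0.1268] box [ 622.8 -349.8] [79.4 16.7] 84.2
top grip 111 [0.526221   0.32845918 0.13096167] ((526.9619140625, 329.9573059082031), (23.538286209106445, 30.774290084838867), 3.8264312744140625)
-> (0.456, -0.155, 0.25, 3.5) rows 1
   -0.027 0.002 0 0.5 -0.3 0.3
-> (0.529, 0.327, 0.24, 2.6) rows 11
   0.0008 -0.0085 0.0398 0.1 0 0; 0.0015 -0.017 0.0795 0.2 0 0; 0.0023 -0.0255 0.1192 0.2 0 0; 0.003 -0.034 0.159 0.3 0 0
   0.001 -0.0082 0.0398 0.1 0 0; 0.002 -0.0165 0.0795 0.2 0 0; 0.003 -0.0248 0.1192 0.2 0 0; 0.004 -0.033 0.159 0.3 0 0
   0.0008 -0.0082 0.0398 0.1 0 0; 0.0015 -0.0165 0.0795 0.2 0 0; 0.0023 -0.0248 0.1192 0.2 0 0; 0.003 -0.033 0.159 0.3 0 0
-> (0.529, 0.327, 0.105, 2.6) rows 4
   0.0338 0 0 0 0 0; 0.0675 0 0 0 0 0; 0.1013 0 0 0 0 0; 0.135 0 0 0 0 0<stdin>:9: RuntimeWarning: Mean of empty slice.
  ret = um.true_divide(
```

Request:
arm_command(
  rows="-0.027 0.002 0 0.5 0 0.3",
)

```text
time_s: 56.65
ee_pos: [0.4519, -0.1538, 0.244]
tool_rot: [94.3, 89.2, -172.2]
contact_force: [0.3, -0.5, 0.2]
gripper_width: 0.055
```

Request:
arm_command(
  rows="0.001 -0.009 0.04 0 0 0; 0.002 -0.017 0.08 0 0 0; 0.002 -0.026 0.119 0 0 0; 0.003 -0.034 0.159 0.3 0 0",
)

```text
time_s: 57.05
ee_pos: [0.4779, 0.0075, 0.2425]
tool_rot: [118.4, 89.5, -148.5]
contact_force: [0.1, -0.4, -0.4]
gripper_width: 0.055
```

Request:
arm_command(
  rows="0.001 -0.008 0.04 0 0 0; 0.002 -0.017 0.08 0 0 0; 0.003 -0.025 0.119 0 0 0; 0.004 -0.033 0.159 0.3 0 0",
)

```text
time_s: 57.45
ee_pos: [0.5019, 0.1682, 0.2375]
tool_rot: [121.9, 89.5, -145.2]
contact_force: [0.4, -0.1, 0.2]
gripper_width: 0.0552
```

Request:
arm_command(
  rows="0.001 -0.008 0.04 0 0 0; 0.002 -0.017 0.08 0 0 0; 0.002 -0.025 0.119 0 0 0; 0.003 -0.033 0.159 0.3 0 0; 0.003 -0.033 0.159 0.3 0 0",
)

```text
time_s: 57.95
ee_pos: [0.5266, 0.331, 0.231]
tool_rot: [121.5, 89.3, -145.7]
contact_force: [0.2, -0.4, -0.3]
gripper_width: 0.0553
```

Run:
```python
from h import *
f=grab('wrist'); st(); P=cloud(f)
H,S,V=cv2.split(cv2.cvtColor(f['color'],cv2.COLOR_RGB2HSV)); m=((H<6)|(H>174))&(S>130)&(P[...,2]>.12)&(P[...,2]<.14)&(P[...,1]>.28)&(P[...,1]<.36)
print('grip',m.sum(),P[m].mean(0),cv2.minAreaRect((P[m][:,:2]*1000).astype(np.float32)))
plan((.528,.328,.105,2.6))
```

```text
t 58.0 pos [0.5266 0.329  0.2318] F [ 0.6 -0.2  0.6] w 0.0551 q [ 46.  23.  19.  -0. -86. -44.]
grip 1180 [0.52904556 0.32898322 0.13033661] ((528.8735961914062, 330.62274169921875), (22.85883140563965, 28.39007568359375), 2.6284282207489014)
-> (0.528, 0.328, 0.105, 2.6) rows 3
   0.0423 -0.001 0 0 -0.1 -0.2; 0.0847 -0.002 0 0.1 -0.3 -0.3; 0.127 -0.003 0 0.1 -0.4 -0.5
```

Request:
arm_command(
  rows="0.042 -0.001 0 0 0 -0.2; 0.085 -0.002 0 0 -0.3 -0.3; 0.12 -0.002 0 0 -0.4 -0.5; 0.126 -0.002 0 0 -0.4 -0.5; 0.126 -0.002 0 0 -0.4 -0.5",
)

```text
time_s: 58.5
ee_pos: [0.5284, 0.3256, 0.1086]
tool_rot: [-58.9, 89.9, 33.6]
contact_force: [-0.2, -0.1, 0.6]
gripper_width: 0.0547
```

Request:
arm_command(
  rows="0 0 0 0 0 0; 0 0 0 0 0 0; 0 0 0 0 0 0; 0 0 0 0 0 0; 0 0 0 0 0 0",
  grip=0,
  grip_force=50,
)

```text
time_s: 59.0
ee_pos: [0.5282, 0.3273, 0.1118]
tool_rot: [-37.4, 89.6, 55.2]
contact_force: [-4.7, -1.3, 6.0]
gripper_width: 0.0234
```

Request:
arm_command(
  rows="0 0.015 0 0 0 0; 0 0.035 0 0 0 0; 0 0.055 0 0 0 0; 0 0.075 0 0 0 0; 0 0.09 0 0 0 0",
)

```text
time_s: 59.5
ee_pos: [0.4398, 0.3237, 0.1118]
tool_rot: [-51.3, 89.4, 41.3]
contact_force: [4.1, 0.4, 3.6]
gripper_width: 0.0233
```

Request:
arm_command(
  rows="0 0.003 0 0 0 0; 0 0.006 0 0 0 0; 0 0.008 0 0 0 0; 0 0.01 0 0 0 0; 0 0.01 0 0 0 0",
)

```text
time_s: 60.0
ee_pos: [0.431, 0.3233, 0.1117]
tool_rot: [-53.1, 89.4, 39.5]
contact_force: [1.2, -1.8, 9.8]
gripper_width: 0.0228
```

Run:
```python
from h import *
st()
```

```text
t 60.0 pos [0.431  0.3233 0.1117] F [ 1.2 -1.8  9.8] w 0.0228 q [ 54.  17.  -9.   0. -64. -51.]
```

Request:
arm_command(
  rows="0 0.002 0 0 0 0; 0 0.004 0 0 0 0; 0 0.006 0 0 0 0; 0 0.008 0 0 0 0; 0 0.008 0 0 0 0",
)

```text
time_s: 60.5
ee_pos: [0.4281, 0.3232, 0.1118]
tool_rot: [-69.9, 89.0, 22.7]
contact_force: [25.1, -1.5, -5.3]
gripper_width: 0.0231
```

Request:
arm_command(
  rows="0 0.001 0 0 0 0; 0 0.002 0 0 0 0; 0 0.003 0 0 0 0; 0 0.003 0 0 0 0",
)

```text
time_s: 60.9
ee_pos: [0.428, 0.3233, 0.1118]
tool_rot: [-74.0, 88.7, 18.6]
contact_force: [38.4, -1.7, -12.8]
gripper_width: 0.0226
```

Run:
```python
from h import *
st()
```

```text
t 60.9 pos [0.428  0.3233 0.1118] F [ 38.4  -1.7 -12.8] w 0.0226 q [ 54.  16. -10.   1. -63. -52.]
```

Stop reached (100 mm of travel, 38 N, no further motion). Relax, release, withdraw.

Request:
arm_command(
  rows="0 -0.004 0 0 0 0; 0 -0.006 0 0 0 0; 0 -0.007 0 0 0 0; 0 -0.007 0 0 0 0",
)

```text
time_s: 61.3
ee_pos: [0.4282, 0.3232, 0.1117]
tool_rot: [-57.8, 89.4, 34.8]
contact_force: [6.4, -1.7, 7.1]
gripper_width: 0.0231
```

Request:
arm_command(
  rows="0 0 0 0 0 0; 0 0 0 0 0 0; 0 0 0 0 0 0; 0 0 0 0 0 0; 0 0 0 0 0 0",
  grip=0.055,
)

```text
time_s: 61.8
ee_pos: [0.4245, 0.322, 0.1087]
tool_rot: [-42.6, 89.8, 49.9]
contact_force: [-0.5, -0.4, 0.4]
gripper_width: 0.055
```

Request:
arm_command(
  rows="-0.03 0 0 0 0 0; -0.07 0 0 0 0 0; -0.11 0 0 0 0 0; -0.15 0 0 0 0 0; -0.17 0 0 0 0 0",
)

```text
time_s: 62.3
ee_pos: [0.425, 0.322, 0.283]
tool_rot: [-47.9, 89.4, 44.6]
contact_force: [0.1, 0.8, -0.9]
gripper_width: 0.055
```

Run:
```python
from h import *
st()
plan((.2,.5,.28,2.6))
for n in ('top','side'):
    f=grab(n); P=cloud(f); save(f,n+'8')
    H,S,V=cv2.split(cv2.cvtColor(f['color'],cv2.COLOR_RGB2HSV)); m=((H<6)|(H>174))&(S>130)&(P[...,2]>.12)&(P[...,2]<.14)&(P[...,1]>.28)&(P[...,1]<.36)
    if m.sum()>20: print('grip',m.sum(),P[m].mean(0))
    patch(P,(.5595,.168),.05,.15,.17,'knob '+n)
```

```text
t 62.3 pos [0.425 0.322 0.283] F [ 0.1  0.8 -0.9] w 0.055 q [ 54.  12.  10.   0. -88. -51.]
-> (0.2, 0.5, 0.28, 2.6) rows 7
   0.0002 0.027 0.0235 0 0 0; 0.0005 0.054 0.047 0 0.1 0.1; 0.0008 0.081 0.0705 0 0.2 0.2; 0.001 0.108 0.094 0 0.2 0.2
   0.0005 0.0272 0.0235 0 0 0; 0.001 0.0545 0.047 0 0.1 0.1; 0.0015 0.0818 0.0705 0 0.2 0.2; 0.002 0.109 0.094 0 0.2 0.2
grip 104 [0.42690111 0.32395337 0.13156176]
knob top 66 mean [0.5581 0.1656 0.1571] box [557.6 166.4] [21.9 21.6] 47.0
grip 63 [0.42751751 0.32029344 0.12938204]
knob side 49 mean [0.5595 0.1647 0.1555] box [560.6 166.3] [30.2 20. ] 71.6
```

Move aside for an unobstructed final check.

Request:
arm_command(
  rows="0 0.027 0.024 0 0 0; 0 0.054 0.047 0 0 0; 0 0.081 0.07 0 0 0; 0.001 0.108 0.094 0 0 0",
)

```text
time_s: 62.8
ee_pos: [0.3107, 0.4109, 0.277]
tool_rot: [-47.1, 89.8, 45.4]
contact_force: [-0.4, 0.9, -0.5]
gripper_width: 0.0549
```

Request:
arm_command(
  rows="0 0.027 0.024 0 0 0; 0.001 0.054 0.047 0 0 0; 0.001 0.082 0.07 0 0 0; 0.002 0.109 0.094 0 0 0; 0.002 0.109 0.094 0 0 0",
)

```text
time_s: 63.3
ee_pos: [0.1958, 0.5011, 0.2738]
tool_rot: [-58.8, 89.9, 34.0]
contact_force: [0.1, 0.2, 0.0]
gripper_width: 0.055
```

Run:
```python
from h import *
st(); f=grab('top'); P=cloud(f); cv2.imwrite('pics/top9.png',cv2.resize(f['color'][110:320,140:520],None,fx=2.1,fy=2.1)[:,:,::-1])
for c,t in (((.457,-.155),'S'),((.454,-.341),'R'),((.623,-.35),'F')): lid(P,c,tag=t)
patch(P,(.5595,.168),.05,.15,.17,'knob')
c,s=np.cos(np.radians(2.6)),np.sin(np.radians(2.6)); d=P[...,:2]-[.5595,.168]; u=d[...,0]*c+d[...,1]*s; v=-d[...,0]*s+d[...,1]*c
m=(abs(v)<.1)&(u<-.1)&(u>-.2)&(P[...,2]>.077); print('cover front edge u',np.percentile(u[m],1),'max z',np.percentile(P[m][:,2],99))
```

```text
t 63.3 pos [0.1958 0.5011 0.2738] F [0.1 0.2 0. ] w 0.055 q [ 85.  13.  10.   0. -87. -83.]
S 2156 flange z 0.0934 tilt deg [ 0.04 -0.05]
S handle 199 mean [ 0.455  -0.1561  0.1266] box [ 455.6 -155. ] [15.7 77.7] 2.8
R 2165 flange z 0.0935 tilt deg [-0.09  0.1 ]
R handle 201 mean [ 0.452  -0.3391  0.1266] box [ 452.2 -339.1] [16.1 78.7] 5.3
F 1941 flange z 0.0935 tilt deg [-0.    0.06]
F handle 185 mean [ 0.6214 -0.3486  0.1268] box [ 621.9 -350.1] [81.1 16.9] 85.1
knob 66 mean [0.558  0.1656 0.1568] box [558.3 165.2] [22.8 20.7] 4.3
cover front edge u -0.19551592518900987 max z 0.08958337943670133
```

View pics/top9.png

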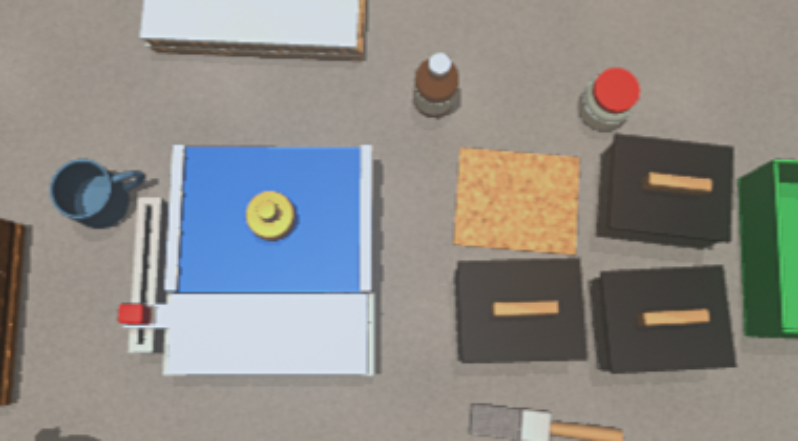

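Picture 14: the weight stands centred on the clean plate (269,215). The cover hides the trough, all three lids are seated, and the mat is empty. Handing in.

```bash
python3 -c "
from station import ctrl
ctrl.finish_job()"
```

```text
the job is handed in; nothing more can be done
```

The job is done and handed in at about 63 s on the robot's clock, with nothing left to mend that I could see.

**What I did, in order**
1. Slid the trough cover open to its end stop. It had started about 18 mm open, so it travelled only 82 mm.
2. Found the scraper in the near tub, under the first lid I lifted, and put that lid on the mat.
3. Scraped all five crusts into the trough in two strokes.
4. Stood the scraper on the bench for a while and put its tub's lid back, so the mat was free for the next lid.
5. Took the brass weight from the second tub, stood it in the middle of the plate, and put that lid back.
6. Stood the scraper upright back in its own tub and seated the lid.
7. Slid the cover shut to its stop, a full 100 mm of travel.

I never had to lift the third tub's lid.

**Last checks**
- **Lids:** all three sit at rim height with less than 0.2° of tilt.
- **Weight:** upright, about 2–3 mm from the plate's centre.
- **Plate and trough:** the plate was clear and all five crusts were seen in the trough before I shut the cover. The cover's front edge now reaches the trough's front wall.
- **Scraper:** seen standing upright in its tub before its lid went on.
- **Bystanders:** I did not touch the bottle, mug or jar, and none look moved in the last picture.

**What went less smoothly**
- I over-commanded the cover at its open stop, which put about 80 N in one direction and 97 N in all on the wrist, under the 120 N limit.
- The scraper touched the plate's side rim lightly once before the first stroke, so I shifted it clear.

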